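Prop open the card-file box and hang a file in its gap

ROBOT

A 6-joint arm with a two-finger parallel gripper is mounted at the origin on the work surface. World frame = base frame: x ahead of the robot, y to its left, z up, the work surface at z = 0. Lengths are in m, angles in rad, forces in N, time in s.
With the tool pointing down it reaches from about 0.375 to 0.9 m from the base axis. Payload 3.1 kg.
Tool frame: the origin (TCP) lies midway between the tips of the shut fingers; the grasp point (between the pads) lies 19 mm behind it; x points along the fingers, y is the direction in which the jaws open and shut, and the axes are right-handed (so a half turn about x gives the same grasp; the last joint's range is limited). The gripper opens to 85 mm and grips with 20 to 120 N. Pads are 22 mm wide; open, the fingers measure 114 mm over their backs; the gripper's body (76 mm by 85 mm) begins 54 mm behind the grasp point. The pads swing forward as they close: fully open they stand 13 mm farther back than shut.
Start: joints at [0.997, 0.527, 1.433, -0, 1.181, -0.178], TCP at [0.241, 0.577, 0.2] pointing down, gripper open.
Joint ranges: [-3.08, 3.08], [-0.75, 2.2], [0.22, 2.44], [-1.43, 4.57], [0, 2.65], [-2.85, 2.85]. Speed limits (rad/s): [2.79, 2.79, 3.14, 3.14, 3.14, 3.14].

INTERFACE

Orientations are given as a unit quaternion [x, y, z, w].
In Python, from station import manip gives the robot as it stands.
- The arm moves only by the tool carry_out, never from a script. Its argument "commands" is a list that holds one entry, the list of rows, each a list of 7 numbers: the shift along the tool's x, y, z in units of 25 mm (1.0 is 25 mm), then the turn, a rotation vector about the tool's x, y, z in units of 5 degrees (1.0 is 5 degrees), then the finger opening in mm, from 0 to 85.4. A call has exactly 5 rows; each row is the pose to reach, as a shift and turn from the pose commanded when the call began, along the tool's axes at that moment; what a row does not reach only later rows make up. A row lasts 1/10 s, in which the tool goes at most 50 mm and 8.59 degrees, less where a joint would pass 70% of its speed; a pose out of reach is approached as far as the arm can. A call with a gripper value outside its range is refused whole. The fingers move at their own pace and stop on an object; "force" is the grip in N (left out, the last holds). Time passes only in rows, so rows that repeat a pose let the fingers close, or fill a call up. It gives the time, the measured TCP pose, the force and the opening at its end, in the units of the state.
- manip.sense(): the state, without advancing time (a new reading comes with each control period).
- manip.snapshot(name): name is "scene" or "top" or "wrist"; returns a dict with "image" (420x560x3 uint8, red, green, blue), "fx", "fy", "cx", "cy" (pixels), "rvec" (rotation vector, rad) and "tvec" (3), from world to camera coordinates, as OpenCV has them. Camera axes: x right, y down, z forward; pixel columns grow to the right and rows downward; lengths in m; the calibration is good to about 2 mm. A picture is of the moment at which its call begins. There is no depth.
- manip.sign_off(): hands the job in, once; it reports no verdict.
The state is a dict: "t": time; "q": joint angles; "qd": joint speeds; "tau": joint torques, N m; "tcp_pos": TCP position; "tool_rot": TCP orientation; "force": force on the tool from outside, world axes, zero at the start; "ft_torque": the same for the moment, N m; "finger_gap": opening from 0.0 (shut) to 1.0 (fully open).
Only numpy, scipy, OpenCV 4.12 (cv2) and the standard library are available. Lean on these libraries where they do the work, as an engineer would, in place of code of your own. Each camera call takes 0.05 s, during which the arm holds its last target.

TASK

Swing the lid of the steel file box right back, flip its stay fully up, and lower the lid gently until its stud rests in the stay's fork, so that the stay holds it. Then take the blue file with the yellow tab out of the desk rack and hang it in the box, its hooks over both rails, in the gap between the green-tabbed and the red-tabbed files. Do not drop the lid, keep the files already in the box hanging where they are, and leave the notebook, mug and stapler alone.

Things in the scene. Friction and masses are not known exactly. Their poses are not given: they have to be found in the camera images.
- filebox: Beige steel file box, 250 (x) x 216 (y, from -100 to +116) x 157 mm high, walls 4 mm, fixed to the desk. Origin on its underside, z up. Lid hinged along the top, 16 mm in from its +y face; free edge over the -y wall (towards the robot's right). Stay outside the +x end wall. Inside, two flat rails, 4 mm thick, run along y at x = -82 and +82 mm, top edges 107 mm above the underside.
- lid (a joint): Lid angle in rad: 0 shut (level), 1.50 right back against its stop. A flat steel plate 250 x 204 x 4 mm, 0.6 kg. Its stiff hinge (friction 0.085 N m) just keeps it up by itself above about 1.40 rad; below that it falls shut. Resting on the raised stay it stands at about 1.28 rad.
- lid_hinge (a point): Middle of the lid's hinge line, at the top of the box near its +y side (box frame 0, 100, 157 mm). The hinge line runs along the box's x.
- lid_handle (a point): Middle of the lid's bar handle: dark round bar 12 mm thick, 110 mm long, parallel to the hinge, on two posts 50 mm either side of the middle. Lid shut: 165 mm out from the hinge line and 37 mm above it. 26 mm free between bar and lid face; 35 mm of lid beyond the bar. The bar can turn in a grip as the lid swings.
- lid_stud (a point): Middle of the lid's stud: a steel pin 10 mm thick that sticks out 20 mm from the lid's +x edge, 100 mm out from the hinge.
- stay (a joint): Angle of the stay in rad: 0 folded level along the end wall, pointing towards the hinge side; 0.62 fully up, against its stop. It starts at 0 to 0.08 and stays where it is left (pivot friction 0.10 N m). There is room to raise it only when the lid stands well back (above about 1.40 rad).
- stay_pivot (a point): A point on the stay's pivot line (which is parallel to the lid hinge), in the plane in which the middle of the knob moves: 23 mm outside the +x end wall, 82 mm to -y of the box's origin, 142 mm above the underside.
- stay_knob (a point): Middle of the stay's red knob: a round stub 16 mm thick, 28 mm long, sticking straight out from the stay along the box's x, 95 mm from the pivot line; 142 mm above the box's underside when folded. It can turn in a grip. The stay is a steel strip 5 mm thick, 11 mm wide, 60 g, on the knob's box side.
- stay_fork (a point): Seat of the V-shaped fork at the stay's tip: the point where the middle of the lid's stud lies when it is seated, 191 mm from the pivot line. The V is 30 mm wide at its mouth.
- rack: Black desk rack, 150 (its x) x 92 (its y) x 56 mm high, fixed. Origin: centre of the underside. Two slots run along its x, at y = -32 and y = +32 mm, each 14 mm wide, with a floor 6 mm above the desk; one holds the blue file, the other the notebook.
- bluefile_mid (a point): Centre of the blue file to put away (70.5 mm above its lower edge); 100 to 165 g. x along width, y thickness, z up. Pocket 150 wide, 10 thick, 95 high; on it a steel bar 186 long, 6 thick, 8 high, its ends turned down 10 mm as hooks, 14 mm outside the pocket, to go over the rails. Either way round is the same. Hung, its lower edge is 12 mm above the box's underside (rail under the bar).
- greenfile_mid (a point): Centre of the manila file with the green tab that hangs in the box (on the hinge side of the gap): same sizes and axes as the blue file but its tab is 48 mm to +x. The red file hangs 46 to 54 mm further to -y.
- redfile_mid (a point): Centre of the manila file with the red tab that hangs in the box (on the -y side of the gap): same sizes and axes, its tab 48 mm to -x.
- greyfile_mid (a point): Centre of the manila file with the grey tab that hangs nearer the hinge; its tab is 48 mm to -x.
- notebook_mid (a point): Centre of the black notebook, 148 x 11 x 85 mm, standing in the rack's other slot. Leave it alone.
- mug_mid (a point): Centre of the yellow mug, 80 mm wide without its handle, 95 mm high, standing on the desk. Leave it alone.
- stapler_mid (a point): Centre of the blue and black stapler, 125 mm long and 42 mm high, lying on the desk. Leave it alone.
- bluefile_tab (a point): Centre of the blue file's yellow tab, by which it is held: 44 wide, 8 thick (along the file's y), 38 mm high, standing in the middle of the bar; 122 mm above the file's lower edge, 51.5 mm above its centre.
Mind the look-alikes: they are no part of the job. Of the things that look like the part that bears bluefile_mid, the middle-sized one is meant.

How it is judged:
By the outcome, as a careful person would: the job done as asked, in the order asked, and still so for the second after the job is handed in, with the robot touching nothing.
It also fails if it takes over 72 s, if anything falls off the work surface, if the arm or the gripper's body presses on something with over 40 N, if the wrist force passes 120 N, or if a joint passes its speed limit or range.

## Working session

There is one attempt and no reset: what is moved stays moved. The work goes in short steps, Python scripts to look and compute and a tool call to move; the robot and the scene stay as the last step left them, time stands still between calls to the robot, and variables do not carry over. Pictures are saved under pics/ and viewed, and the job is handed in when it is done.

Besides the shell and the picture viewer there is one more tool, called as a command line: name --argument value ..., lists and objects as JSON in quotes. carry_out: Moves the arm, as the interface text tells. Its arguments: {"type":"object","properties":{"commands":{"type":"array"},"force":{"type":"number"}},"required":["commands"]}

```bash
ls; mkdir -p pics; cat > h.py <<'E'
import numpy as np, cv2
from scipy.spatial.transform import Rotation as R
from station import manip
def snap(n,f):
    s=manip.snapshot(n); cv2.imwrite('pics/'+f,s['image'][:,:,::-1]); 
    np.savez('pics/'+f[:-4]+'.npz',**s); return s
def load(f): return dict(np.load('pics/'+f+'.npz'))
def ray(s,u,v):
    Rm=cv2.Rodrigues(np.array(s['rvec'],float))[0]; t=np.array(s['tvec'],float).ravel()
    d=Rm.T@np.array([(u-s['cx'])/s['fx'],(v-s['cy'])/s['fy'],1]); return -Rm.T@t, d/np.linalg.norm(d)
def onz(s,u,v,z):
    c,d=ray(s,u,v); return c+d*(z-c[2])/d[2]
def tri(s1,p1,s2,p2):
    c1,d1=ray(s1,*p1);c2,d2=ray(s2,*p2)
    A=np.stack([d1,-d2],1);x=np.linalg.lstsq(A,c2-c1,rcond=None)[0]
    a=c1+d1*x[0];b=c2+d2*x[1];return (a+b)/2,np.linalg.norm(a-b)
def proj(s,P):
    K=np.array([[s['fx'],0,s['cx']],[0,s['fy'],s['cy']],[0,0,1]],float)
    return cv2.projectPoints(np.array(P,float).reshape(-1,1,3),np.array(s['rvec'],float),np.array(s['tvec'],float),K,None)[0].reshape(-1,2)
E
python3 - <<'E'
from h import *
for n in ['scene','top','wrist']:
    s=snap(n,n+'0.png'); print(n,s['fx'],ray(s,280,210))
print(manip.sense())
E
```

```text
pics
scene 409.77835603582093 (array([ 0.93381121, -0.56871498,  1.02306736]), array([-0.40101043,  0.50023968, -0.76743136]))
top 479.5951887420716 (array([0.24458041, 0.00942161, 1.32504237]), array([ 1.64441615e-01,  1.09056228e-04, -9.86386812e-01]))
wrist 324.08151754890986 (array([0.1766895 , 0.602945  , 0.37224611]), array([ 0.2425003 , -0.1041926 , -0.96454005]))
{'t': 0.15, 'q': array([ 9.96542567e-01,  5.28256032e-01,  1.43361391e+00,  3.40818111e-05,
        1.18140119e+00, -1.78493545e-01]), 'qd': array([-5.98375857e-05, -2.01735747e-03, -3.68680879e-03,  1.37904310e-03,
       -1.08421760e-03,  3.75885030e-04]), 'tau': array([ 2.16883300e-04, -4.42747056e+01, -1.78277045e+01, -2.45567580e-04,
        5.61561319e-03,  1.51725084e-05]), 'tcp_pos': array([0.24057127, 0.5761941 , 0.19915449]), 'tool_rot': array([ 0.13846765,  0.6935353 , -0.13956325,  0.69307834]), 'force': array([0.65543164, 0.19534956, 0.87915511]), 'ft_torque': array([ 0.05009152, -0.03982864,  0.04481966]), 'finger_gap': 0.9987949696555671}
```

View pics/scene0.png

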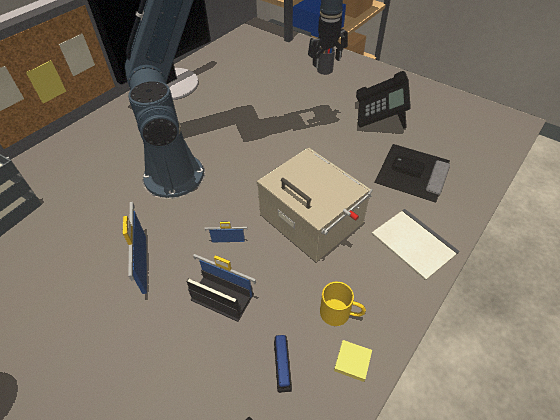

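View pics/top0.png

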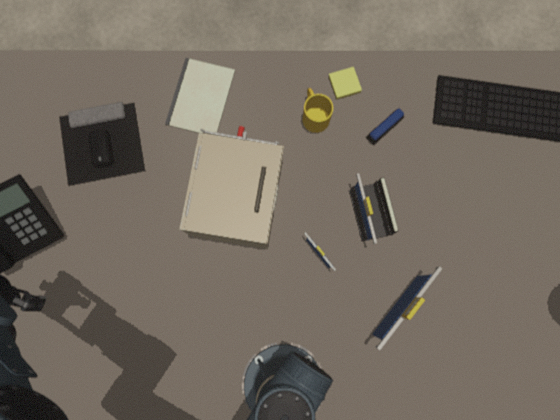

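View pics/wrist0.png

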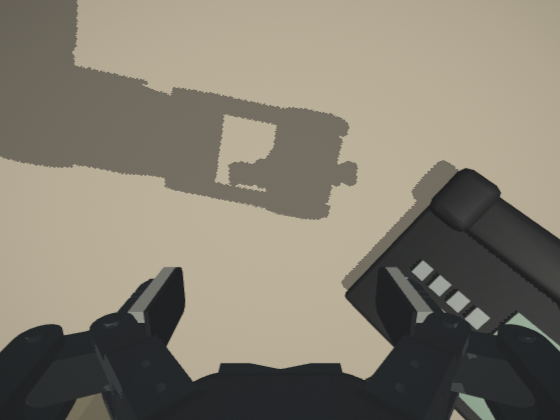

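The rack's file (top view about (367,210)) is the middle-sized blue one. The lid is shut, with its handle at (261,190) and the red knob at (241,132). I'll zoom in to measure.

```bash
python3 - <<'E'
import cv2
a=cv2.imread('pics/top0.png')
cv2.imwrite('pics/t1.png',cv2.resize(a[115:255,165:305],None,fx=4,fy=4,interpolation=cv2.INTER_CUBIC))
cv2.imwrite('pics/t2.png',cv2.resize(a[155:255,335:415],None,fx=6,fy=6,interpolation=cv2.INTER_CUBIC))
b=cv2.imread('pics/scene0.png')
cv2.imwrite('pics/s1.png',cv2.resize(b[140:265,245:385],None,fx=4.5,fy=4.5,interpolation=cv2.INTER_CUBIC))
cv2.imwrite('pics/s2.png',cv2.resize(b[240:325,180:265],None,fx=6,fy=6,interpolation=cv2.INTER_CUBIC))
E
```

```text
(no output)
```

View pics/t1.png

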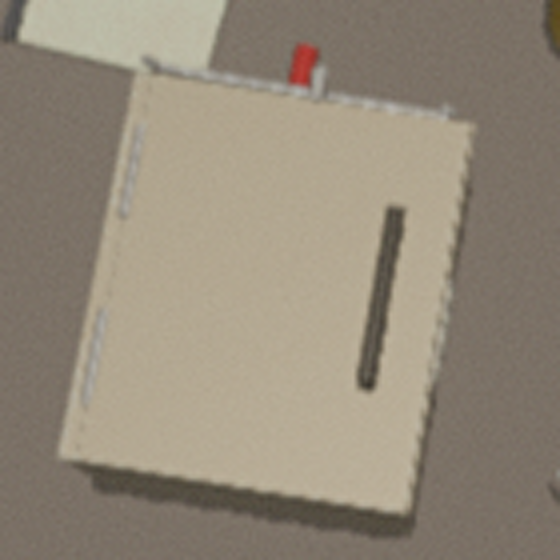

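View pics/t2.png

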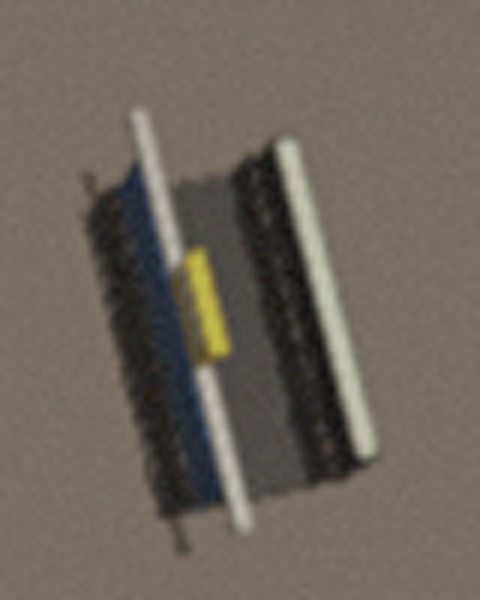

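View pics/s1.png

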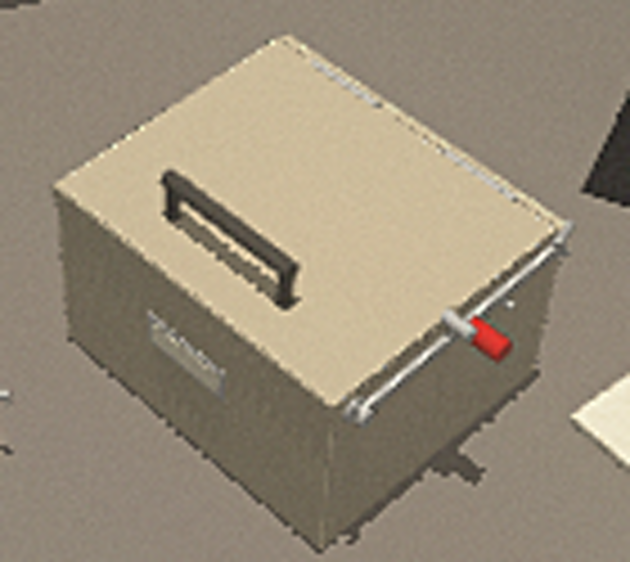

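View pics/s2.png

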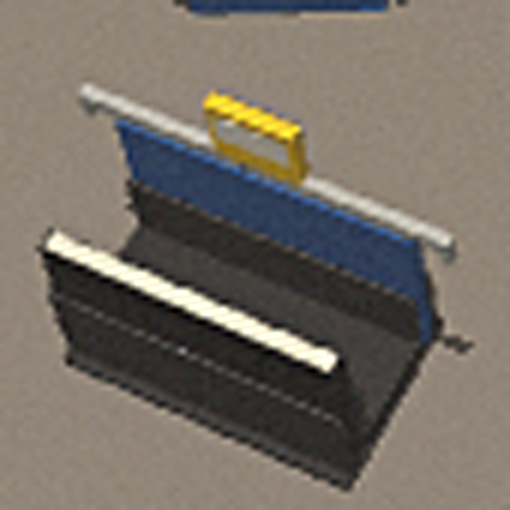

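```bash
python3 - <<'E'
from h import *
t=load('top0');s=load('scene0')
T=lambda x,y:((x+.5)/4-.5+165,(y+.5)/4-.5+115)
S=lambda x,y:((x+.5)/4.5-.5+245,(y+.5)/4.5-.5+140)
T2=lambda x,y:((x+.5)/6-.5+335,(y+.5)/6-.5+155)
S2=lambda x,y:((x+.5)/6-.5+180,(y+.5)/6-.5+240)
def fit(loc,w):
    loc=np.array(loc)[:,:2];w=np.array(w)[:,:2]
    a=loc-loc.mean(0);b=w-w.mean(0)
    th=np.arctan2((a[:,0]*b[:,1]-a[:,1]*b[:,0]).sum(),(a*b).sum())
    c,sn=np.cos(th),np.sin(th);M=np.array([[c,-sn],[sn,c]])
    o=w.mean(0)-M@loc.mean(0); print('yaw',th,'o',o,'res mm',np.round(1000*(w-(loc@M.T+o)),1).tolist());return th,o
B=[(.125,.116,.157),(-.125,.116,.157),(-.125,-.104,.161),(.125,-.104,.161)]
tp=[T(140,68),T(62,457),T(408,514),T(473,122)]
fit(B,[onz(t,*p,b[2]) for p,b in zip(tp,B)])
H=[(.055,-.065,.198),(-.055,-.065,.198)]
fit(B+H,[onz(t,*p,b[2]) for p,b in zip(tp+[T(396,209),T(366,388)],B+H)])
sp=[S(567,226),S(285,36),S(55,186),S(333,408)]
fit(B,[onz(s,*p,b[2]) for p,b in zip(sp,B)])
print('handle tri',tri(t,T(396,209),s,S(292,268)),tri(t,T(366,388),s,S(170,175)))
print('knob end tri',tri(t,T(306,45),s,S(500,348)))
# file: bar ends top
e1=tri(t,T2(139,110),s,S2(452,243));e2=tri(t,T2(245,528),s,S2(84,92));print('bar',e1,e2,np.linalg.norm(e1[0]-e2[0]))
z=.006+.110
for a,b,c in((t,T2(139,110),T2(245,528)),(s,S2(452,243),S2(84,92))):
    p,q=onz(a,*b,z),onz(a,*c,z);print((p+q)/2,np.arctan2(*(p-q)[1::-1]),np.linalg.norm(p-q))
z=.006+.141
for a,P in((t,[(188,252),(203,248),(213,362),(228,355)]),):
    print('tabtop',np.mean([onz(a,*T2(*p),z) for p in P],0))
print('tabtop s',np.mean([onz(s,*S2(*p),z) for p in [(205,97),(213,91),(298,135),(305,128)]],0))
E
```

```text
yaw -0.16429333001408533 o [0.49774226 0.12221132] res mm [[1.1, -2.5], [-1.0, -2.7], [-0.4, 2.0], [0.3, 3.1]]
yaw -0.1666377298486701 o [0.49654965 0.12210147] res mm [[2.1, -2.0], [-0.1, -2.8], [1.0, 1.8], [1.8, 3.5], [-1.7, 0.3], [-3.0, -0.7]]
yaw -0.16065283949825687 o [0.50033737 0.11966021] res mm [[-0.3, -2.7], [-0.9, -2.6], [1.5, 2.8], [-0.3, 2.5]]
handle tri (array([0.53995729, 0.04975451, 0.19317723]), np.float64(0.0011784621106480898)) (array([0.43142376, 0.06842018, 0.18997375]), np.float64(0.004456381947125968))
knob end tri (array([0.65805805, 0.10804521, 0.1485967 ]), np.float64(0.00341090367080668))
bar (array([ 0.54608354, -0.19364679,  0.10553746]), np.float64(7.384280761681022e-05)) (array([ 0.36402957, -0.23387712,  0.10331357]), np.float64(0.000423672577459705)) 0.1864593137287027
[ 0.45309161 -0.21169792  0.116     ] 0.2157738044401581 0.18515226131905094
[ 0.46125559 -0.21814565  0.116     ] 0.22257224969181227 0.18296513754716112
tabtop [ 0.4529385  -0.21310214  0.147     ]
tabtop s [ 0.45662675 -0.21302408  0.147     ]
```

```bash
cat >> h.py <<'E'
YAW=-0.163; O=np.array([0.498,0.121,0.0])
def bx(x,y,z): return O+R.from_euler('z',YAW).apply(np.array([x,y,z])/1000)
def tool(jaw_yaw,tilt=0.0):
    """tool x down, jaw (tool y) along world heading jaw_yaw; tilt about world horizontal axis perpendicular to jaw (jaw_yaw-90deg => box x when jaw=box y)"""
    y=np.array([np.cos(jaw_yaw),np.sin(jaw_yaw),0]);x=np.array([0,0,-1.]);z=np.cross(x,y)
    M=np.stack([x,y,z],1)
    ax=np.array([np.cos(jaw_yaw-np.pi/2),np.sin(jaw_yaw-np.pi/2),0])
    return R.from_rotvec(ax*tilt)*R.from_matrix(M)
def rel(g,Rt,goff=0.019,show=True):
    """g: desired world position of the point goff behind TCP"""
    st=manip.sense();Rc=R.from_quat(st['tool_rot'])
    tcp=np.array(g)+Rt.as_matrix()[:,0]*goff
    d=Rc.inv().apply(tcp-st['tcp_pos'])/0.025
    rv=(Rc.inv()*Rt).as_rotvec()/np.radians(5)
    if show: print('t',round(st['t'],2),'shift',np.round(d,2),'turn',np.round(rv,2),'tcp',np.round(tcp,4))
    return d,rv
E
python3 - <<'E'
from h import *
st=manip.sense();print(R.from_quat(st['tool_rot']).as_matrix().round(2))
for j in (np.pi/2+YAW,-np.pi/2+YAW):
    rel(bx(0,-65,194)+[0,0,.12],tool(j))
E
```

```text
[[-0.    0.39  0.92]
 [-0.    0.92 -0.39]
 [-1.   -0.   -0.  ]]
t 0.15 shift [ -3.81 -15.37  17.12] turn [-2.67 -0.01  0.02] tcp [0.4875 0.0569 0.295 ]
t 0.15 shift [ -3.81 -15.37  17.12] turn [3.333e+01 3.000e-02 1.000e-02] tcp [0.4875 0.0569 0.295 ]
```

carry_out --commands '[[[-1,-2,2.2,0,0,0,60],[-2,-4,4.4,-0.7,0,0,60],[-3,-6,6.7,-1.3,0,0,60],[-3.5,-7.5,8.5,-2,0,0,60],[-3.8,-9,10.2,-2.6,0,0,60]]]' --force 30

```text
t: 0.65
tcp_pos: [0.3453, 0.3597, 0.2728]
tool_rot: [0.059, 0.704, -0.058, 0.705]
force: [1.0, 0.2, -0.0]
finger_gap: 0.702
```

```bash
python3 - <<'E'
from h import *
rel(bx(0,-65,194)+[0,0,.09],tool(np.pi/2+YAW))
E
```

```text
t 0.65 shift [  0.31 -11.01   7.61] turn [-0.03  0.01 -0.  ] tcp [0.4875 0.0569 0.265 ]
```

carry_out --commands '[[[0,-1.7,1.1,0,0,0,60],[0,-3.4,2.3,0,0,0,60],[0.1,-5.1,3.5,0,0,0,60],[0.2,-6.8,4.7,0,0,0,60],[0.3,-8.5,5.9,0,0,0,60]]]'

```text
t: 1.15
tcp_pos: [0.451, 0.1331, 0.265]
tool_rot: [0.06, 0.705, -0.06, 0.705]
force: [1.3, 0.2, 0.4]
finger_gap: 0.702
```

carry_out --commands '[[[0,0,0,0,0,0,60],[0,0,0,0,0,0,60],[0,0,0,0,0,0,60],[0,0,0,0,0,0,60],[0,0,0,0,0,0,60]]]'

```text
t: 1.65
tcp_pos: [0.4499, 0.1364, 0.2651]
tool_rot: [0.059, 0.705, -0.059, 0.705]
force: [1.1, -0.1, -0.4]
finger_gap: 0.703
```

```bash
python3 - <<'E'
from h import *
rel(bx(0,-65,194)+[0,0,.06],tool(np.pi/2+YAW))
snap('wrist','w1.png');snap('top','t3.png')
E
```

```text
t 1.65 shift [ 1.2  -2.89  2.01] turn [-0.04 -0.   -0.  ] tcp [0.4875 0.0569 0.235 ]
```

View pics/w1.png

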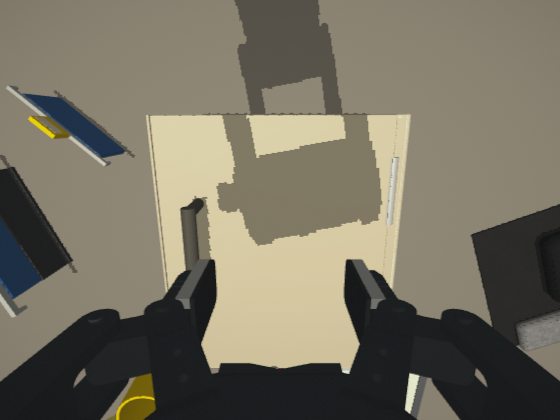

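The lid's edges run vertical in the wrist picture, so the yaw is right. The handle is left of the fingers at about (190,240).

carry_out --commands '[[[0.4,-1,0.7,0,0,0,60],[0.8,-2,1.4,0,0,0,60],[1.2,-2.85,2,0,0,0,60],[1.2,-2.85,2,0,0,0,60],[1.2,-2.85,2,0,0,0,60]]]'

```text
t: 2.25
tcp_pos: [0.4876, 0.0567, 0.2348]
tool_rot: [0.06, 0.705, -0.06, 0.704]
force: [-0.4, -0.5, -0.4]
finger_gap: 0.703
```

```bash
python3 - <<'E'
from h import *
rel(bx(0,-65,194),tool(np.pi/2+YAW))
snap('wrist','w2.png');snap('scene','s3.png')
E
```

```text
t 2.25 shift [ 2.39  0.   -0.01] turn [-0.07 -0.01 -0.  ] tcp [0.4875 0.0569 0.175 ]
```

View pics/w2.png

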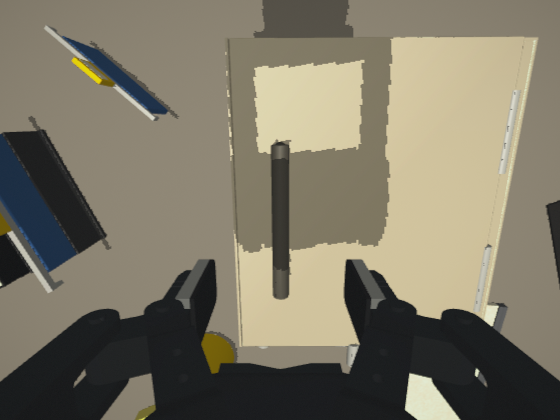

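Handle centred between the jaws at (280,220). Descend and grip.

carry_out --commands '[[[1,0,0,0,0,0,60],[2,0,0,0,0,0,60],[2.35,0,0,0,0,0,60],[2.35,0,0,0,0,0,30],[2.35,0,0,0,0,0,5]]]' --force 25

```text
t: 2.85
tcp_pos: [0.4885, 0.0568, 0.1771]
tool_rot: [0.059, 0.704, -0.059, 0.705]
force: [0.4, 0.3, 0.1]
finger_gap: 0.372
```

carry_out --commands '[[[0,0,0,0,0,0,5],[0,0,0,0,0,0,5],[0,0,0,0,0,0,5],[0,0,0,0,0,0,5],[0,0,0,0,0,0,5]]]'

```text
t: 3.35
tcp_pos: [0.488, 0.0563, 0.1765]
tool_rot: [0.06, 0.704, -0.06, 0.705]
force: [-0.9, -0.2, 0.1]
finger_gap: 0.057
```

```bash
python3 - <<'E'
from h import *
snap('wrist','w3.png')
st=manip.sense();print(st['tcp_pos'],st['force'],st['finger_gap']*85.4,st['q'].round(2))
# tool-frame arc (tool pure translation + optional tilt), relative to closed
Rt=tool(np.pi/2+YAW); 
def hp(f): 
    return np.array([0,100-165*np.cos(f)+37*np.sin(f),157+165*np.sin(f)+37*np.cos(f)])
for tiltmax in (0,-.5,.5):
  for f in (0,.25,.5,.75,1,1.25,1.4,1.5,1.55):
    print(f,end=' ');T=tool(np.pi/2+YAW,tiltmax*f/1.5);rel(bx(*hp(f)),T)
E
```

```text
[0.48796467 0.05631981 0.17639875] [ 0.59419748  0.03850774 -0.09015467] 5.199432366282041 [-0.11  0.38  1.79 -0.    0.97 -1.51]
0 t 3.4 shift [ 0.06  0.02 -0.02] turn [-0.07  0.    0.  ] tcp [0.4875 0.0569 0.175 ]
0.25 t 3.4 shift [-1.53  0.59 -0.03] turn [-0.07  0.    0.  ] tcp [0.4898 0.071  0.2147]
0.5 t 3.4 shift [-2.93  1.54 -0.03] turn [-0.07  0.    0.  ] tcp [0.4936 0.0943 0.2496]
0.75 t 3.4 shift [-4.05  2.8  -0.04] turn [-0.07  0.    0.  ] tcp [0.4987 0.1254 0.2775]
1 t 3.4 shift [-4.82  4.3  -0.05] turn [-0.07  0.    0.  ] tcp [0.5048 0.1624 0.2968]
1.25 t 3.4 shift [-5.19  5.94 -0.06] turn [-0.07  0.    0.  ] tcp [0.5115 0.203  0.3062]
1.4 t 3.4 shift [-5.22  6.95 -0.06] turn [-0.07  0.    0.  ] tcp [0.5156 0.228  0.3069]
1.5 t 3.4 shift [-5.15  7.63 -0.07] turn [-0.07  0.    0.  ] tcp [0.5183 0.2446 0.3052]
1.55 t 3.4 shift [-5.09  7.96 -0.07] turn [-0.07  0.    0.  ] tcp [0.5197 0.2528 0.3037]
0 t 3.4 shift [ 0.06  0.02 -0.02] turn [-0.07  0.    0.  ] tcp [0.4875 0.0569 0.175 ]
0.25 t 3.4 shift [-1.53  0.53 -0.03] turn [-0.07 -0.   -0.95] tcp [0.4895 0.0694 0.2147]
0.5 
[... 704 characters left out ...]
t 3.4 shift [-1.53  0.65 -0.03] turn [-0.07  0.    0.95] tcp [0.49   0.0725 0.2147]
0.5 t 3.4 shift [-2.94  1.66 -0.03] turn [-0.07  0.01  1.91] tcp [0.4941 0.0974 0.2498]
0.75 t 3.4 shift [-4.07  2.99 -0.04] turn [-0.07  0.01  2.86] tcp [0.4995 0.1301 0.2781]
1 t 3.4 shift [-4.86  4.55 -0.05] turn [-0.07  0.01  3.82] tcp [0.5058 0.1686 0.2979]
1.25 t 3.4 shift [-5.26  6.25 -0.06] turn [-0.07  0.02  4.77] tcp [0.5127 0.2106 0.3079]
1.4 t 3.4 shift [-5.3   7.3  -0.07] turn [-0.07  0.02  5.35] tcp [0.517  0.2364 0.3089]
1.5 t 3.4 shift [-5.25  7.99 -0.07] turn [-0.07  0.02  5.73] tcp [0.5198 0.2536 0.3075]
1.55 t 3.4 shift [-5.19  8.34 -0.07] turn [-0.07  0.02  5.92] tcp [0.5212 0.2621 0.3062]
```

View pics/w3.png

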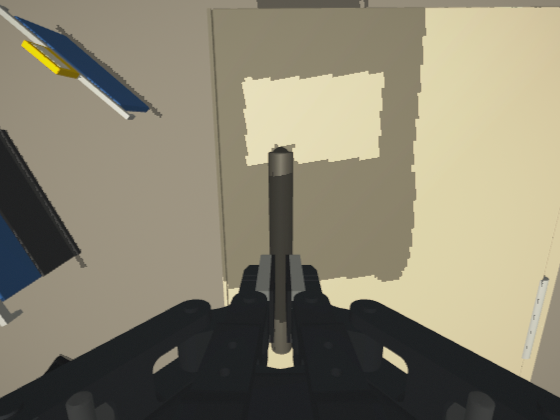

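```bash
python3 - <<'E'
from h import *
s=snap('scene','s4.png')
a=cv2.imread('pics/s4.png');cv2.imwrite('pics/s4c.png',cv2.resize(a[100:260,220:390],None,fx=4,fy=3.7,interpolation=cv2.INTER_CUBIC))
st=manip.sense();print(st['tcp_pos'],proj(s,st['tcp_pos']))
E
```

```text
[0.48794248 0.05631716 0.17635863] [[295.09755848 193.35588407]]
```

View pics/s4c.png

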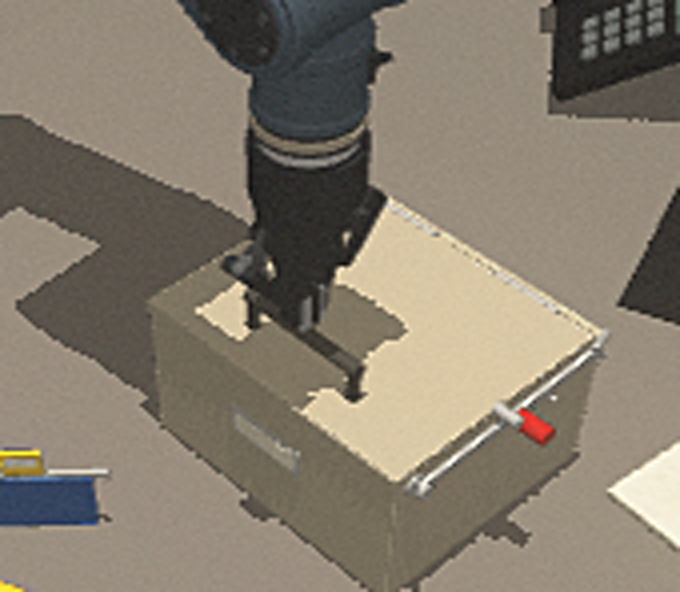

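carry_out --commands '[[[0,0,0,0,0,0,0],[0,0,0,0,0,0,0],[-0.05,0,0,0,0,0,0],[-0.1,0,0,0,0,0,0],[-0.2,0,0,0,0,0,0]]]'

```text
t: 3.95
tcp_pos: [0.4878, 0.0564, 0.1813]
tool_rot: [0.06, 0.705, -0.06, 0.704]
force: [-0.2, -0.2, 0.5]
finger_gap: -0.0
```

```bash
python3 - <<'E'
from h import *
st=manip.sense();print(st['tcp_pos'],st['force'],st['finger_gap']*85.4)
s=snap('wrist','w4.png')
E
```

```text
[0.4878362  0.05638059 0.18133518] [-0.17442607 -0.22556586  0.47100374] -0.011486015560957916
```

View pics/w4.png

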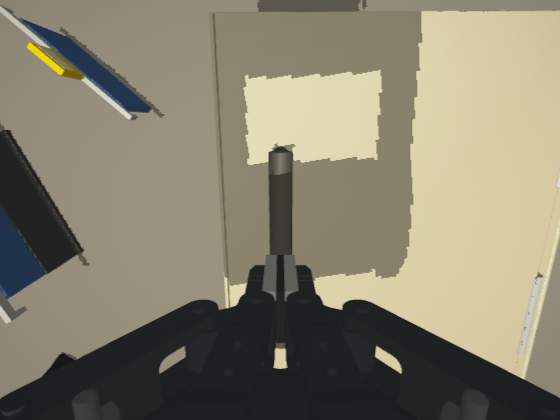

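```bash
python3 - <<'E'
from h import *
s=snap('scene','s5.png')
a=cv2.imread('pics/s5.png')
z=cv2.resize(a[150:230,265:345],None,fx=7,fy=7,interpolation=cv2.INTER_NEAREST)
st=manip.sense()
for P,c in((st['tcp_pos'],(0,0,255)),(bx(55,-65,194),(0,255,0)),(bx(-55,-65,194),(0,255,0)),(bx(55,-65,161),(255,0,0)),(bx(-55,-65,161),(255,0,0))):
    p=proj(s,P)[0];cv2.circle(z,(int((p[0]-265+.5)*7),int((p[1]-150+.5)*7)),3,c,-1)
cv2.imwrite('pics/s5c.png',z)
w=load('w1');print(proj(w,bx(-55,-65,194)),proj(w,bx(0,0,157)))
w=load('w2');print(proj(w,bx(-55,-65,200)),proj(w,bx(55,-65,200)))
E
```

```text
[[187.92819425 207.16438905]] [[272.97966047 253.66155545]]
[[280.49093579 144.47333402]] [[281.46971559 299.81656871]]
```

View pics/s5c.png

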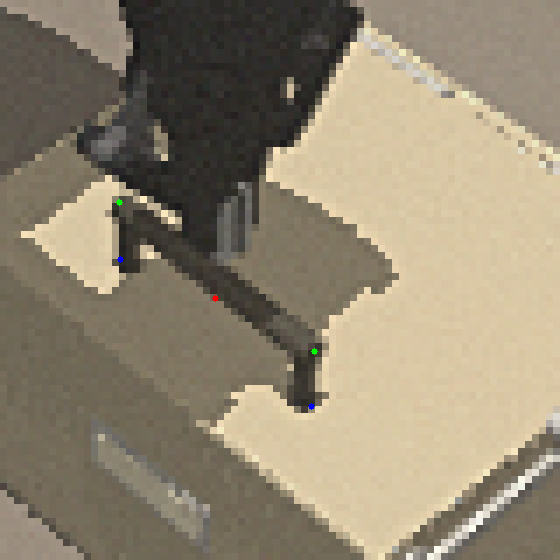

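```bash
python3 - <<'E'
from h import *
st=manip.sense();M=R.from_quat(st['tool_rot']).as_matrix()
w=load('w4')
a=cv2.imread('pics/w4.png')
for k,c in((0,(0,0,255)),(-.019,(0,255,0)),(-.04,(255,0,0))):
    p=proj(w,st['tcp_pos']+M[:,0]*k)[0];print(k,p);cv2.circle(a,(int(p[0]),int(p[1])),3,c,-1)
t=snap('top','t4.png');b=cv2.imread('pics/t4.png')
for k,c in((0,(0,0,255)),(-.019,(0,255,0))):
    p=proj(t,st['tcp_pos']+M[:,0]*k)[0];cv2.circle(b,(int(p[0]),int(p[1])),1,c,-1)
z=np.hstack([cv2.resize(a[200:400,180:380],None,fx=2,fy=2),cv2.resize(b[140:240,200:300],None,fx=4,fy=4)])
cv2.imwrite('pics/cmp.png',z)
print(ray(w,280,210)[0])
E
```

```text
0 [280.97921831 247.9733915 ]
-0.019 [281.04618275 261.80611573]
-0.04 [281.13956126 281.09514752]
[0.4194322  0.06773132 0.35456551]
```

View pics/cmp.png

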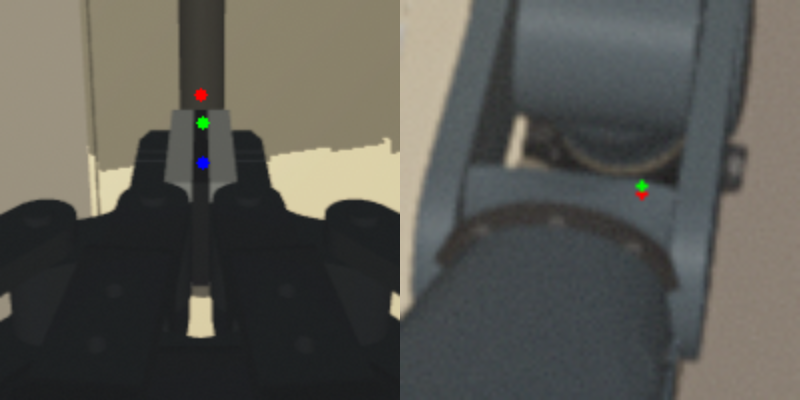

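```bash
python3 - <<'E'
from h import *
st=manip.sense();M=R.from_quat(st['tool_rot']).as_matrix();print(M.round(2))
w=load('w4');s=load('s5')
for pw in ((266,255),(297,255)):
  for ps in ((296.1,186.6),(300.7,186)):
    print(pw,ps,tri(w,pw,s,ps))
for k in (0,-.008,-.019):
  for dz in(-.011,.011):
    P=st['tcp_pos']+M[:,0]*k+M[:,2]*dz;print(k,dz,proj(w,P),proj(s,P))
E
python3 - <<'E'
import cv2
a=cv2.imread('pics/w4.png');cv2.imwrite('pics/w4z.png',cv2.resize(a[235:375,210:350],None,fx=4,fy=4,interpolation=cv2.INTER_CUBIC)*1)
import numpy as np
b=cv2.imread('pics/w4z.png');cv2.imwrite('pics/w4z.png',np.clip((b/255.)**.5*255,0,255).astype('uint8'))
E
```

```text
[[ 0.    0.17  0.99]
 [-0.    0.99 -0.17]
 [-1.    0.    0.  ]]
(266, 255) (296.1, 186.6) (array([0.48632611, 0.05351853, 0.20311524]), np.float64(0.011005633265279667))
(266, 255) (300.7, 186) (array([0.49125358, 0.05775595, 0.20279248]), np.float64(0.023561269377077847))
(297, 255) (296.1, 186.6) (array([0.48665802, 0.06409749, 0.19698001]), np.float64(0.0023672183950972))
(297, 255) (300.7, 186) (array([0.49174525, 0.06871553, 0.19563606]), np.float64(0.0101101405799406))
0 -0.011 [[280.98774929 229.48665076]] [[292.46087242 189.9926439 ]]
0 0.011 [[280.97128132 265.34724045]] [[297.96471275 194.25466673]]
-0.008 -0.011 [[281.01509663 234.24623062]] [[292.4861145  188.03501673]]
-0.008 0.011 [[280.99701029 271.47173521]] [[298.0200999  192.30172266]]
-0.019 -0.011 [[281.05688125 241.51849867]] [[292.5212694  185.30860986]]
-0.019 0.011 [[281.03618185 280.79608898]] [[298.09724745 189.58150911]]
```

View pics/w4z.png

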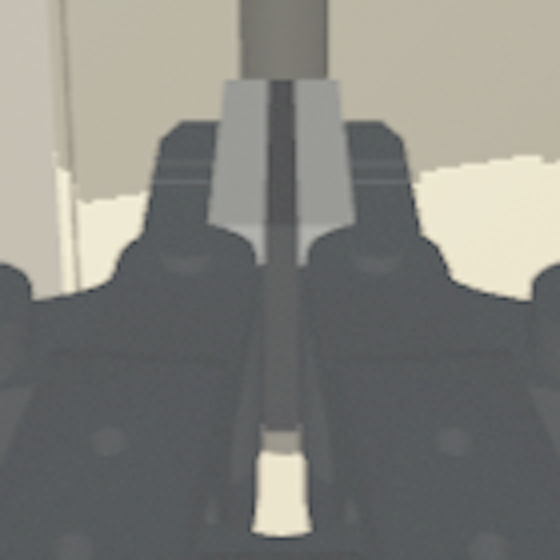

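The scene view shows the shut fingers ending above the bar, so the reported TCP lies well ahead of the real tips. I'll reopen, go 20 mm lower and close again, watching force and gap.

carry_out --commands '[[[-0.2,0,0,0,0,0,45],[-0.2,0,0,0,0,0,45],[-0.2,0,0,0,0,0,45],[0.3,0,0,0,0,0,45],[0.8,0,0,0,0,0,45]]]'

```text
t: 4.6
tcp_pos: [0.4884, 0.0563, 0.1614]
tool_rot: [0.06, 0.704, -0.06, 0.705]
force: [0.4, -0.0, 0.6]
finger_gap: 0.528
```

carry_out --commands '[[[0,0,0,0,0,0,30],[0,0,0,0,0,0,5],[0,0,0,0,0,0,5],[0,0,0,0,0,0,5],[0,0,0,0,0,0,5]]]'

```text
t: 5.1
tcp_pos: [0.4882, 0.0567, 0.1616]
tool_rot: [0.06, 0.704, -0.059, 0.705]
force: [0.4, 2.6, -1.2]
finger_gap: 0.123
```

```bash
python3 - <<'E'
from h import *
s=snap('scene','s6.png')
a=cv2.imread('pics/s6.png')
z=cv2.resize(a[150:230,265:345],None,fx=7,fy=7,interpolation=cv2.INTER_CUBIC)
cv2.imwrite('pics/s6c.png',z);st=manip.sense();print(st['tcp_pos'],st['force'],st['finger_gap'])
E
```

```text
[0.48817407 0.05669019 0.16163723] [ 0.07645191  3.04960211 -0.5240971 ] 0.12377523241614508
```

View pics/s6c.png

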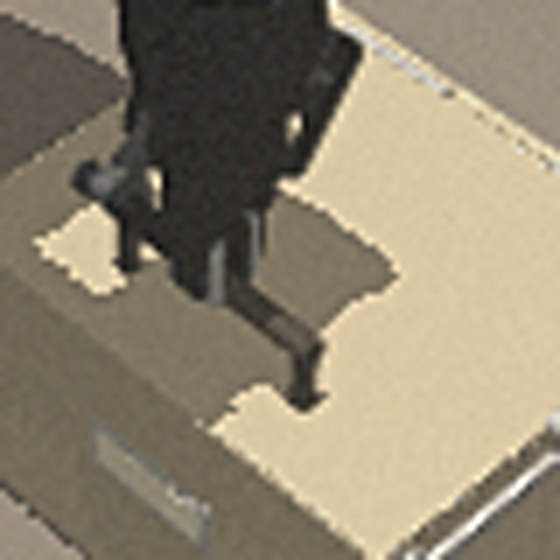

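Gap 10.5 mm, so the bar is held near the tips and the real tips sit about 25 mm behind the reported TCP. Reopen and go 11 mm deeper.

carry_out --commands '[[[0,0,0,0,0,0,40],[0,0,0,0,0,0,40],[0.2,0.05,0,0,0,0,40],[0.45,0.05,0,0,0,0,40],[0.45,0.05,0,0,0,0,40]]]'

```text
t: 5.65
tcp_pos: [0.4873, 0.0576, 0.149]
tool_rot: [0.06, 0.705, -0.06, 0.704]
force: [-0.7, 0.1, -0.2]
finger_gap: 0.469
```

carry_out --commands '[[[0,0,0,0,0,0,5],[0,0,0,0,0,0,5],[0,0,0,0,0,0,5],[0,0,0,0,0,0,5],[0,0,0,0,0,0,5]]]'

```text
t: 6.15
tcp_pos: [0.488, 0.0568, 0.1501]
tool_rot: [0.059, 0.705, -0.06, 0.705]
force: [-1.2, -5.0, -0.7]
finger_gap: 0.121
```

```bash
python3 - <<'E'
from h import *
s=snap('scene','s7.png')
a=cv2.imread('pics/s7.png')
z=cv2.resize(a[150:230,265:345],None,fx=7,fy=7,interpolation=cv2.INTER_CUBIC)
cv2.imwrite('pics/s7c.png',z);st=manip.sense();print(st['tcp_pos'],st['force'],st['finger_gap'])
E
```

```text
[0.48802039 0.05678615 0.15005666] [-0.81979888 -5.39966351 -1.14939047] 0.12785686500196444
```

View pics/s7c.png

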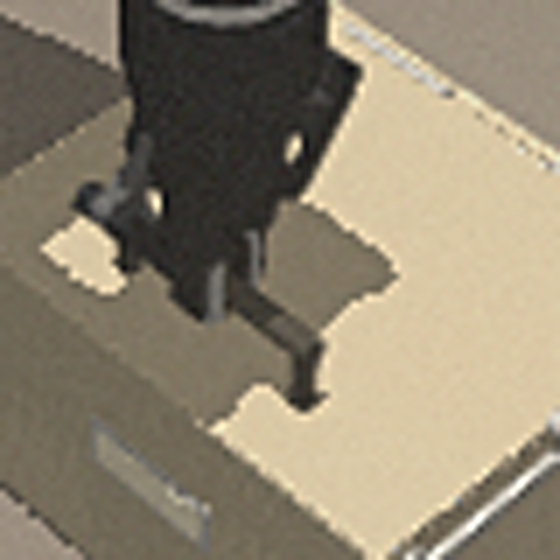

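Solid grip (10.5 mm, the bar in the middle of the pads). Now compute the opening arc with a gentle tilt of the tool.

```bash
cat >> h.py <<'E'
G=0.0435
def hp(f): 
    return np.array([0,100-165*np.cos(f)+37*np.sin(f),157+165*np.sin(f)+37*np.cos(f)])
JY=np.pi/2+YAW
E
python3 - <<'E'
from h import *
for f in (0,.15,.3,.45,.6,.75,.9,1.05,1.2,1.3,1.4,1.5,1.53):
    print(f,end=' ');rel(bx(*hp(f)),tool(JY,-.6*f/1.5),G)
E
```

```text
0 t 6.2 shift [-0.02 -0.   -0.02] turn [-0.06 -0.    0.02] tcp [0.4875 0.0569 0.1505]
0.15 t 6.2 shift [-0.99  0.19 -0.02] turn [-0.06 -0.   -0.67] tcp [0.4882 0.0616 0.1748]
0.3 t 6.2 shift [-1.92  0.52 -0.03] turn [-0.06 -0.   -1.36] tcp [0.4896 0.0698 0.1979]
0.45 t 6.2 shift [-2.77  0.98 -0.03] turn [-0.06 -0.01 -2.05] tcp [0.4915 0.0813 0.2193]
0.6 t 6.2 shift [-3.54  1.57 -0.03] turn [-0.06 -0.01 -2.73] tcp [0.4938 0.0957 0.2385]
0.75 t 6.2 shift [-4.2   2.26 -0.04] turn [-0.06 -0.01 -3.42] tcp [0.4966 0.1127 0.255 ]
0.9 t 6.2 shift [-4.74  3.04 -0.04] turn [-0.06 -0.01 -4.11] tcp [0.4998 0.1319 0.2685]
1.05 t 6.2 shift [-5.16  3.88 -0.04] turn [-0.06 -0.01 -4.8 ] tcp [0.5032 0.1528 0.2788]
1.2 t 6.2 shift [-5.43  4.78 -0.05] turn [-0.06 -0.02 -5.48] tcp [0.5069 0.1749 0.2856]
1.3 t 6.2 shift [-5.53  5.39 -0.05] turn [-0.06 -0.02 -5.94] tcp [0.5093 0.19   0.2881]
1.4 t 6.2 shift [-5.57  6.   -0.06] turn [-0.06 -0.02 -6.4 ] tcp [0.5118 0.2052 0.289 ]
1.5 t 6.2 shift [-5.54  6.62 -0.06] turn [-0.06 -0.02 -6.86] tcp [0.5143 0.2203 0.2883]
1.53 t 6.2 shift [-5.52  6.8  -0.06] turn [-0.06 -0.02 -7.  ] tcp [0.5151 0.2249 0.2878]
```

carry_out --commands '[[[-0.5,0.08,0,0,0,-0.35,5],[-1,0.2,0,0,0,-0.7,5],[-1.45,0.36,0,0,0,-1,5],[-1.9,0.53,0,0,0,-1.36,5],[-2.35,0.75,0,0,0,-1.7,5]]]' --force 35

```text
t: 6.7
tcp_pos: [0.4909, 0.0747, 0.209]
tool_rot: [0.006, 0.707, -0.113, 0.698]
force: [-0.1, -4.9, -3.7]
finger_gap: 0.121
```

```bash
python3 - <<'E'
from h import *
s=snap('scene','s8.png');st=manip.sense();print(st['tcp_pos'],st['force'],st['finger_gap'])
for f in (.3,.375,.45,.6,.75,.9,1.05,1.2,1.3,1.4,1.5,1.53):
    print(f,end=' ');rel(bx(*hp(f)),tool(JY,-.6*f/1.5),G)
E
```

```text
[0.49115463 0.07575923 0.21064343] [-3.27652421 -7.64332114  1.92011697] 0.11987086539684803
0.3 t 6.75 shift [ 0.54 -0.17 -0.02] turn [-0.05 -0.01  0.38] tcp [0.4896 0.0698 0.1979]
0.375 t 6.75 shift [ 0.08 -0.02 -0.02] turn [-0.05 -0.01  0.04] tcp [0.4905 0.0751 0.2089]
0.45 t 6.75 shift [-0.38  0.16 -0.02] turn [-0.05 -0.01 -0.3 ] tcp [0.4915 0.0813 0.2193]
0.6 t 6.75 shift [-1.22  0.63 -0.03] turn [-0.05 -0.01 -0.99] tcp [0.4938 0.0957 0.2385]
0.75 t 6.75 shift [-1.98  1.21 -0.03] turn [-0.05 -0.01 -1.68] tcp [0.4966 0.1127 0.255 ]
0.9 t 6.75 shift [-2.64  1.89 -0.03] turn [-0.05 -0.01 -2.37] tcp [0.4998 0.1319 0.2685]
1.05 t 6.75 shift [-3.17  2.67 -0.04] turn [-0.05 -0.01 -3.06] tcp [0.5032 0.1528 0.2788]
1.2 t 6.75 shift [-3.58  3.51 -0.04] turn [-0.05 -0.01 -3.74] tcp [0.5069 0.1749 0.2856]
1.3 t 6.75 shift [-3.77  4.1  -0.04] turn [-0.05 -0.02 -4.2 ] tcp [0.5093 0.19   0.2881]
1.4 t 6.75 shift [-3.9   4.7  -0.05] turn [-0.05 -0.02 -4.66] tcp [0.5118 0.2052 0.289 ]
1.5 t 6.75 shift [-3.96  5.31 -0.05] turn [-0.05 -0.02 -5.12] tcp [0.5143 0.2203 0.2883]
1.53 t 6.75 shift [-3.97  5.5  -0.05] turn [-0.05 -0.02 -5.26] tcp [0.5151 0.2249 0.2878]
```

View pics/s8.png

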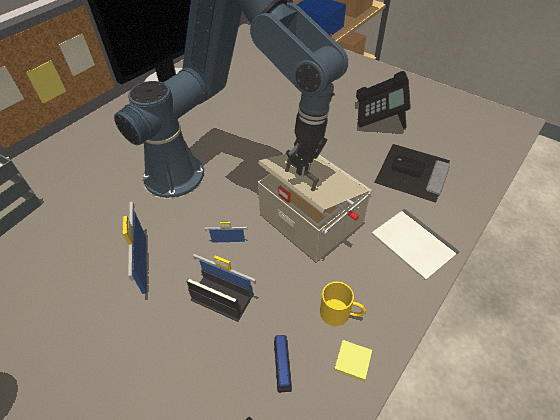

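The lid is rising, gripped at about (305,170). Carry on along the arc.

carry_out --commands '[[[-0.85,0.4,0,0,0,-0.7,5],[-1.65,0.92,0,0,0,-1.35,5],[-2.35,1.55,0,0,0,-2,5],[-2.95,2.25,0,0,0,-2.7,5],[-3.45,3.1,0,0,0,-3.4,5]]]'

```text
t: 7.25
tcp_pos: [0.5054, 0.1628, 0.285]
tool_rot: [-0.099, 0.7, -0.217, 0.673]
force: [-0.0, -4.0, 0.6]
finger_gap: 0.125
```

```bash
python3 - <<'E'
from h import *
st=manip.sense();print(st['tcp_pos'],st['force'],st['finger_gap'])
for f in (1.05,1.12,1.2,1.3,1.4,1.5,1.53):
    print(f,end=' ');rel(bx(*hp(f)),tool(JY,-.6*f/1.5),G)
E
```

```text
[0.5053858  0.1627557  0.28501144] [-0.04118222 -4.03718657  0.62986696] 0.12516115338800538
1.05 t 7.25 shift [ 0.4  -0.26 -0.02] turn [-0.08 -0.04  0.37] tcp [0.5032 0.1528 0.2788]
1.12 t 7.25 shift [ 0.09  0.05 -0.02] turn [-0.08 -0.04  0.05] tcp [0.5049 0.163  0.2824]
1.2 t 7.25 shift [-0.23  0.43 -0.02] turn [-0.08 -0.04 -0.31] tcp [0.5069 0.1749 0.2856]
1.3 t 7.25 shift [-0.59  0.93 -0.03] turn [-0.08 -0.04 -0.77] tcp [0.5093 0.19   0.2881]
1.4 t 7.25 shift [-0.9   1.47 -0.03] turn [-0.08 -0.04 -1.23] tcp [0.5118 0.2052 0.289 ]
1.5 t 7.25 shift [-1.14  2.04 -0.04] turn [-0.08 -0.04 -1.69] tcp [0.5143 0.2203 0.2883]
1.53 t 7.25 shift [-1.2   2.21 -0.04] turn [-0.08 -0.05 -1.83] tcp [0.5151 0.2249 0.2878]
```

carry_out --commands '[[[-0.35,0.4,0,0,0,-0.4,5],[-0.65,0.85,0,0,0,-0.8,5],[-0.95,1.35,0,0,0,-1.25,5],[-1.15,1.8,0,0,0,-1.6,5],[-1.2,1.95,0,0,0,-1.75,5]]]'

```text
t: 7.75
tcp_pos: [0.5153, 0.2217, 0.2916]
tool_rot: [-0.151, 0.69, -0.265, 0.656]
force: [-2.6, -0.0, 11.9]
finger_gap: 0.12
```

```bash
python3 - <<'E'
from h import *
s=snap('scene','s9.png');st=manip.sense();print(st['tcp_pos'],st['force'],st['finger_gap'])
for f in (1.4,1.45,1.5,1.53):
    print(f,end=' ');rel(bx(*hp(f)),tool(JY,-.6*f/1.5),G)
E
```

```text
[0.51541242 0.22210304 0.29156588] [-1.82147505  2.05118238 13.74452422] 0.11577349031092093
1.4 t 7.8 shift [ 0.47 -0.51 -0.03] turn [-0.06 -0.02  0.46] tcp [0.5118 0.2052 0.289 ]
1.45 t 7.8 shift [ 0.31 -0.26 -0.03] turn [-0.06 -0.02  0.23] tcp [0.5131 0.2128 0.2889]
1.5 t 7.8 shift [ 0.15  0.01 -0.03] turn [-0.06 -0.02 -0.  ] tcp [0.5143 0.2203 0.2883]
1.53 t 7.8 shift [ 0.07  0.17 -0.03] turn [-0.06 -0.02 -0.14] tcp [0.5151 0.2249 0.2878]
```

View pics/s9.png

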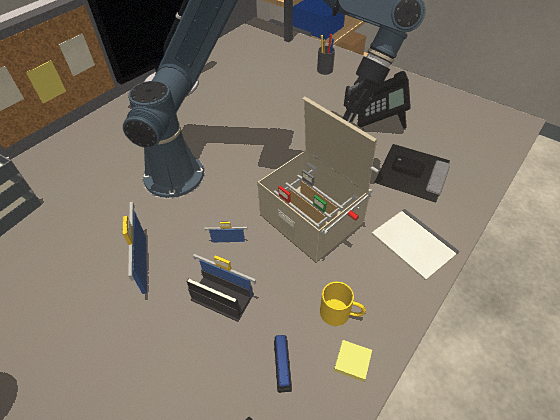

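Lid stands back at about (340,130). Release and retract along the tool axis.

carry_out --commands '[[[0,0,0,0,0,0,15],[0,0,0,0,0,0,30],[0,0,0,0,0,0,40],[0,0,0,0,0,0,40],[0,0,0,0,0,0,40]]]'

```text
t: 8.3
tcp_pos: [0.5158, 0.2201, 0.2884]
tool_rot: [-0.15, 0.691, -0.265, 0.656]
force: [0.3, -0.5, -0.2]
finger_gap: 0.47
```

carry_out --commands '[[[-0.7,0,0,0,0,0,45],[-1.6,0,0,0,0,0,45],[-2.8,0,0,0,0,0,45],[-4,0,0,0,0,0,45],[-5,0,0,0,0,0,45]]]'

```text
t: 8.8
tcp_pos: [0.5279, 0.2903, 0.3933]
tool_rot: [-0.15, 0.691, -0.264, 0.656]
force: [1.2, -0.0, 1.0]
finger_gap: 0.525
```

```bash
python3 - <<'E'
from h import *
s=snap('scene','s10.png');t=snap('top','t10.png');st=manip.sense();print(st['t'],st['tcp_pos'],st['force'],st['finger_gap'],st['q'].round(2))
a=cv2.imread('pics/s10.png')[80:270,240:400];b=cv2.imread('pics/t10.png')[90:260,160:310]
cv2.imwrite('pics/c10.png',np.hstack([cv2.resize(a,None,fx=2.5,fy=2.5,interpolation=cv2.INTER_CUBIC)[:475],cv2.resize(b,(400,475),interpolation=cv2.INTER_CUBIC)]))
E
```

```text
8.9 [0.5288986  0.2913948  0.39463849] [ 0.94638338 -0.12021686  0.51604663] 0.5285868609622006 [ 0.55  0.59  0.94 -0.48  1.98 -0.96]
```

View pics/c10.png

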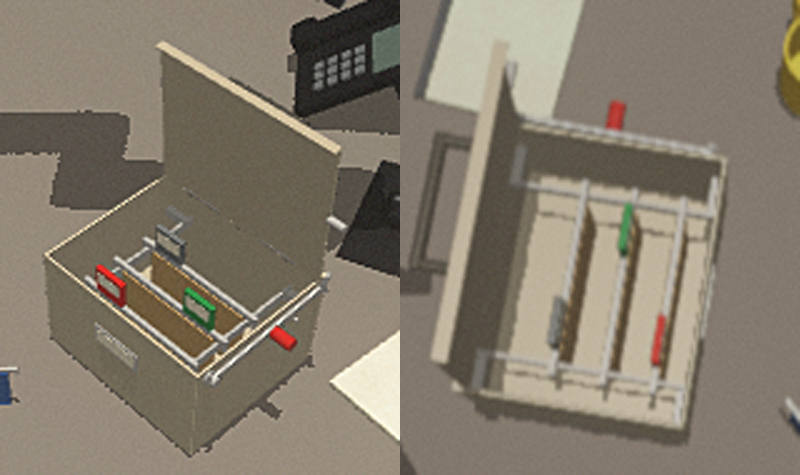

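Lid stands right back. Inside, the grey, green and red tabs are seen. Red knob at about (353,213) in the scene picture. I'll measure the lid angle, knob and files.

```bash
python3 - <<'E'
from h import *
s=load('s10');t=load('t10')
inv=lambda P:(R.from_euler('z',-YAW).apply(P-O)*1000).round(1)
a,e=tri(s,(304,97.2),t,(198.2-23+0,218.8)) ;print(inv(a),e)
a2,e=tri(s,(376,140.8),t,(198.2,105));print(inv(a2),e)
def red(i,box):
    im=cv2.cvtColor(i['image'][:,:,::-1].copy(),cv2.COLOR_BGR2HSV);m=((im[...,0]<8)|(im[...,0]>172))&(im[...,1]>150)&(im[...,2]>90)
    q=np.zeros_like(m);q[box[1]:box[3],box[0]:box[2]]=m[box[1]:box[3],box[0]:box[2]]
    v,u=np.nonzero(q);return u.mean(),v.mean(),len(u),u.min(),u.max(),v.min(),v.max()
rs=red(s,(340,200,375,230));rt=red(t,(225,115,255,145));print(rs,rt)
k,e=tri(s,rs[:2],t,rt[:2]);print('knob',k,inv(k),e)
st=manip.sense()
for P in (k,bx(150,13,142)):
    rel(P+[0,0,.12],tool(JY),G)
# bars in top view
a=cv2.imread('pics/t10.png')
cv2.imwrite('pics/t10z.png',cv2.resize(a[125:250,180:290],None,fx=6,fy=4.8,interpolation=cv2.INTER_CUBIC))
E
```

```text
[-124.2   84.7  355.7] 0.0032219098138447054
[125.2  85.9 352.8] 0.003527600416592636
(np.float64(352.9655172413793), np.float64(215.0344827586207), 58, np.int64(348), np.int64(358), np.int64(211), np.int64(219)) (np.float64(240.3913043478261), np.float64(131.06521739130434), 46, np.int64(238), np.int64(243), np.int64(127), np.int64(135))
knob [0.64652952 0.11099659 0.14482866] [148.2  14.2 144.8] 0.00069129318766473
t 8.9 shift [ 9.31 -1.36  5.81] turn [-0.07  0.04  6.8 ] tcp [0.6465 0.111  0.2213]
t 8.9 shift [ 9.43 -1.33  5.88] turn [-0.07  0.04  6.8 ] tcp [0.6481 0.1095 0.2185]
```

View pics/t10z.png

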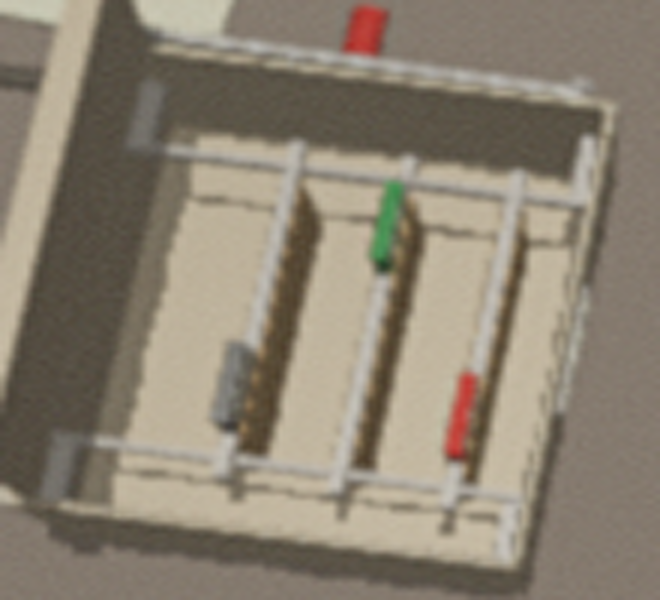

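```bash
python3 - <<'E'
from h import *
rel((0.56,0.25,0.46),tool(JY,-.45),0)
rel((0.646,0.111,0.44),tool(JY,-.0),0)
t=load('t10');inv=lambda P:(R.from_euler('z',-YAW).apply(P-O)*1000).round(1)
for n,a,b in (('grey',(297,145),(228,472)),('green',(408,162),(342,490)),('red',(516,178),(450,505))):
    P=[onz(t,180+(x+.5)/6-.5,125+(y+.5)/4.8-.5,.115) for x,y in(a,b)];print(n,inv(P[0]),inv(P[1]))
for n,a,b in (('rail+',(160,148),(580,202)),('rail-',(80,438),(515,497))):
    P=[onz(t,180+(x+.5)/6-.5,125+(y+.5)/4.8-.5,.107) for x,y in(a,b)];print(n,inv(P[0]),inv(P[1]))
E
```

```text
t 8.9 shift [-1.36 -2.64  1.52] turn [-0.08  0.03  1.64] tcp [0.56 0.25 0.46]
t 8.9 shift [ 2.06 -6.25  5.83] turn [-0.07  0.04  6.8 ] tcp [0.646 0.111 0.44 ]
grey [ 89.6  36.4 115. ] [-91.6  33.  115. ]
green [ 88.  -12.9 115. ] [-93.3 -16.4 115. ]
red [ 86.8 -60.6 115. ] [-93.7 -62.9 115. ]
rail+ [ 80.3  96.5 107. ] [ 80.1 -89.8 107. ]
rail- [-82.9 100.1 107. ] [-84.1 -89.  107. ]
```

carry_out --commands '[[[-1.36,-1,0.6,0,0,0.5,45],[-1.36,-2.6,1.5,0,0,1.6,45],[-0.4,-3.7,3,0,0,3.2,45],[0.7,-4.9,4.4,0,0,4.8,45],[1.6,-5.8,5.4,0,0,6.2,45]]]'

```text
t: 9.4
tcp_pos: [0.6374, 0.1245, 0.4405]
tool_rot: [0.042, 0.705, -0.078, 0.704]
force: [0.6, 0.3, -0.6]
finger_gap: 0.525
```

carry_out --commands '[[[0,0,0,0,0,0,45],[0,0,0,0,0,0,45],[0,0,0,0,0,0,45],[0,0,0,0,0,0,45],[0,0,0,0,0,0,45]]]'

```text
t: 9.9
tcp_pos: [0.6362, 0.1293, 0.4404]
tool_rot: [0.038, 0.706, -0.078, 0.703]
force: [0.2, 0.4, 0.3]
finger_gap: 0.531
```

```bash
python3 - <<'E'
from h import *
st=manip.sense();print(st['tcp_pos'],st['q'].round(2))
rel((0.648,0.1105,0.1435+.1),tool(JY),G)
E
```

```text
[0.63621588 0.12926702 0.44044168] [ 0.06  0.42  0.97 -0.06  1.76 -1.36]
t 9.9 shift [ 9.64 -0.12  0.59] turn [-0.02 -0.    0.65] tcp [0.648  0.1105 0.2   ]
```

carry_out --commands '[[[1,-0.1,0.3,0,0,0.3,45],[3,-0.12,0.6,0,0,0.65,45],[5,-0.12,0.6,0,0,0.65,45],[7,-0.12,0.6,0,0,0.65,45],[9,-0.12,0.6,0,0,0.65,45]]]'

```text
t: 10.4
tcp_pos: [0.6486, 0.1107, 0.2152]
tool_rot: [0.058, 0.704, -0.058, 0.705]
force: [0.8, -0.5, -0.3]
finger_gap: 0.527
```

carry_out --commands '[[[0.5,0,0,0,0,0,45],[0.5,0,0,0,0,0,45],[0.5,0,0,0,0,0,45],[0.5,0,0,0,0,0,45],[0.5,0,0,0,0,0,45]]]'

```text
t: 10.9
tcp_pos: [0.6508, 0.1089, 0.2072]
tool_rot: [0.06, 0.703, -0.059, 0.707]
force: [-1.2, -0.6, -0.1]
finger_gap: 0.525
```

```bash
python3 - <<'E'
from h import *
rel((0.648,0.1105,0.1435),tool(JY),G)
s=snap('scene','s11.png');snap('wrist','w11.png')
a=cv2.imread('pics/s11.png')[120:260,280:440];b=cv2.imread('pics/w11.png')
cv2.imwrite('pics/c11.png',np.hstack([cv2.resize(a,(457,400),interpolation=cv2.INTER_CUBIC),cv2.resize(b[130:400,140:400],(385,400))[:,:340]]))
E
```

```text
t 10.9 shift [ 4.29  0.04 -0.14] turn [-0.06  0.06 -0.01] tcp [0.648  0.1105 0.1   ]
```

View pics/c11.png

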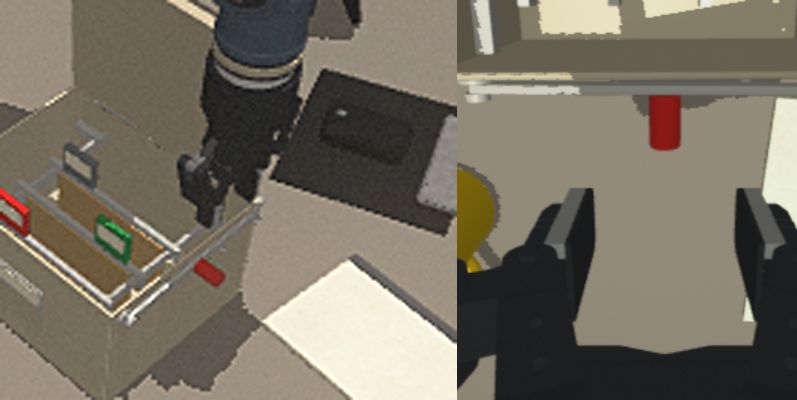

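Knob centred between the jaws. Descend and grip.

carry_out --commands '[[[1.2,0,-0.1,0,0,0,40],[2.4,0,-0.1,0,0,0,40],[3.6,0,-0.1,0,0,0,40],[4.25,0,-0.1,0,0,0,40],[4.25,0,-0.1,0,0,0,40]]]'

```text
t: 11.5
tcp_pos: [0.6446, 0.1089, 0.0956]
tool_rot: [0.06, 0.706, -0.06, 0.703]
force: [0.1, 0.0, 0.3]
finger_gap: 0.463
```

carry_out --commands '[[[0,0,0,0,0,0,8],[0,0,0,0,0,0,8],[0,0,0,0,0,0,8],[0,0,0,0,0,0,8],[0,0,0,0,0,0,8]]]' --force 30

```text
t: 12.0
tcp_pos: [0.648, 0.1093, 0.0993]
tool_rot: [0.06, 0.703, -0.059, 0.706]
force: [1.5, 2.0, 1.2]
finger_gap: 0.173
```

```bash
python3 - <<'E'
from h import *
st=manip.sense();print(st['tcp_pos'],st['force'],st['finger_gap']*85.4)
kp=lambda a:bx(148,-82+95*np.cos(a),142+95*np.sin(a))
for a in (0,.03,.1,.2,.3,.4,.5,.62,.66): print(a,end=' ');rel(kp(a),tool(JY),G)
s=snap('scene','s12.png')
a=cv2.imread('pics/s12.png')[120:260,280:440];cv2.imwrite('pics/c12.png',cv2.resize(a,(640,560),interpolation=cv2.INTER_CUBIC))
E
```

```text
[0.64797775 0.10928004 0.09925332] [1.45490691 1.98831296 1.23222028] 14.755937925206545
0 t 12.0 shift [ 0.03  0.01 -0.08] turn [-0.07  0.04 -0.01] tcp [0.6461 0.1098 0.0985]
0.03 t 12.0 shift [-0.08  0.01 -0.08] turn [-0.07  0.04 -0.01] tcp [0.6461 0.1098 0.1013]
0.1 t 12.0 shift [-0.35 -0.01 -0.07] turn [-0.07  0.04 -0.01] tcp [0.6461 0.1093 0.108 ]
0.2 t 12.0 shift [-0.73 -0.07 -0.07] turn [-0.07  0.04 -0.01] tcp [0.6458 0.1079 0.1174]
0.3 t 12.0 shift [-1.09 -0.16 -0.07] turn [-0.07  0.04 -0.01] tcp [0.6455 0.1056 0.1266]
0.4 t 12.0 shift [-1.45 -0.29 -0.07] turn [-0.07  0.04 -0.01] tcp [0.6449 0.1024 0.1355]
0.5 t 12.0 shift [-1.79 -0.45 -0.07] turn [-0.07  0.04 -0.01] tcp [0.6443 0.0983 0.144 ]
0.62 t 12.0 shift [-2.18 -0.7  -0.06] turn [-0.07  0.04 -0.01] tcp [0.6433 0.0924 0.1537]
0.66 t 12.0 shift [-2.3  -0.79 -0.06] turn [-0.07  0.04 -0.01] tcp [0.6429 0.0901 0.1567]
```

View pics/c12.png

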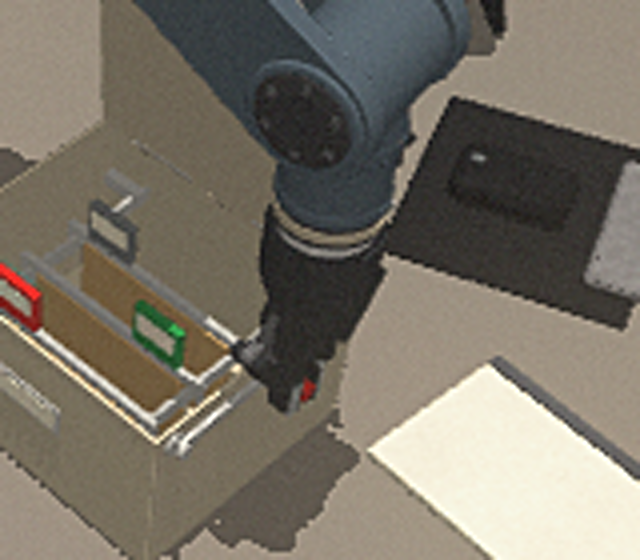

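Knob gripped (14.8 mm). Raise it along the arc.

carry_out --commands '[[[-0.35,0,0,0,0,0,8],[-0.73,-0.07,0,0,0,0,8],[-1.09,-0.16,0,0,0,0,8],[-1.45,-0.3,0,0,0,0,8],[-1.79,-0.46,0,0,0,0,8]]]'

```text
t: 12.55
tcp_pos: [0.6458, 0.0979, 0.1439]
tool_rot: [0.06, 0.704, -0.059, 0.706]
force: [5.3, 1.1, -3.1]
finger_gap: 0.173
```

carry_out --commands '[[[-0.2,-0.12,0,0,0,0,8],[-0.42,-0.26,0,0,0,0,8],[-0.52,-0.34,0,0,0,0,8],[-0.55,-0.37,0,0,0,0,8],[-0.55,-0.37,0,0,0,0,8]]]'

```text
t: 13.05
tcp_pos: [0.6447, 0.0919, 0.1549]
tool_rot: [0.062, 0.703, -0.058, 0.706]
force: [10.4, 9.7, -13.5]
finger_gap: 0.17
```

```bash
python3 - <<'E'
from h import *
st=manip.sense();print(st['tcp_pos'],st['force'],st['finger_gap']*85.4)
kp=lambda a:bx(148,-82+95*np.cos(a),142+95*np.sin(a))
for a in (.5,.62,.66,.7): print(a,end=' ');rel(kp(a),tool(JY),G)
s=snap('scene','s13.png')
a=cv2.imread('pics/s13.png')[120:260,280:440];cv2.imwrite('pics/c13.png',cv2.resize(a,(640,560),interpolation=cv2.INTER_CUBIC))
E
```

```text
[0.64473785 0.09194264 0.15485693] [ 10.44388242   9.71283912 -13.4703924 ] 14.549604593920591
0.5 t 13.05 shift [ 0.43  0.25 -0.06] turn [-0.08  0.03 -0.08] tcp [0.6443 0.0983 0.144 ]
0.62 t 13.05 shift [ 0.05  0.01 -0.06] turn [-0.08  0.03 -0.08] tcp [0.6433 0.0924 0.1537]
0.66 t 13.05 shift [-0.08 -0.08 -0.06] turn [-0.08  0.03 -0.08] tcp [0.6429 0.0901 0.1567]
0.7 t 13.05 shift [-0.2  -0.18 -0.06] turn [-0.08  0.03 -0.08] tcp [0.6425 0.0878 0.1597]
```

View pics/c13.png

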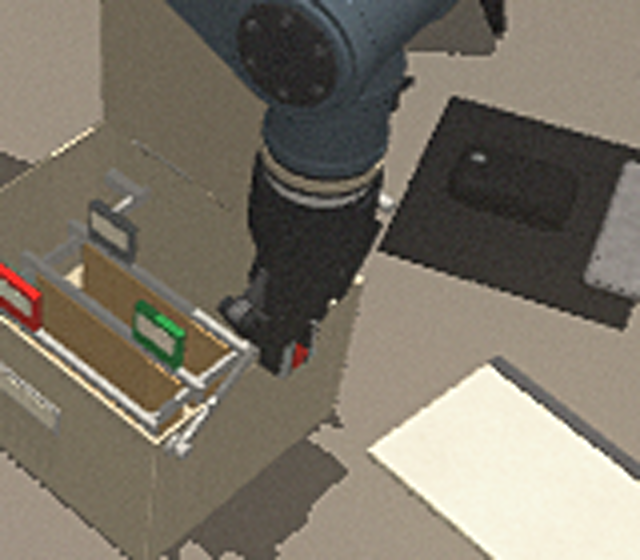

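Stay is against its stop (-13 N on the tool). Release, slide outward along the knob's axis, then go up.

carry_out --commands '[[[0,0,0,0,0,0,25],[0,0,0,0,0,0,30],[0,0,0,0,0,0,30],[0,0,0.5,0,0,0,30],[0,0,1.2,0,0,0,30]]]'

```text
t: 13.6
tcp_pos: [0.6714, 0.0832, 0.1572]
tool_rot: [0.059, 0.705, -0.06, 0.704]
force: [1.3, -1.3, 0.5]
finger_gap: 0.349
```

carry_out --commands '[[[0,0,0.6,0,0,0,40],[-1.5,-0.3,0.8,0,0,0,40],[-3.5,-0.5,0.8,0,0,0,40],[-5.5,-0.5,0.8,0,0,0,40],[-7.5,-0.5,0.8,0,0,0,40]]]'

```text
t: 14.1
tcp_pos: [0.6891, 0.067, 0.346]
tool_rot: [0.06, 0.705, -0.06, 0.704]
force: [1.0, 0.4, 0.7]
finger_gap: 0.469
```

```bash
python3 - <<'E'
from h import *
st=manip.sense();print(st['t'],st['tcp_pos'],st['force'])
s=snap('scene','s14.png');t=snap('top','t14.png')
a=cv2.imread('pics/s14.png')[80:260,240:420];b=cv2.imread('pics/t14.png')[90:250,160:320]
cv2.imwrite('pics/c14.png',np.hstack([cv2.resize(a,(400,400),interpolation=cv2.INTER_CUBIC),cv2.resize(b,(400,400),interpolation=cv2.INTER_CUBIC)]))
print('W1');rel((0.54,0.30,0.48),tool(JY,-.45),0)
rel(bx(*hp(1.5)),tool(JY,-.6),G)
E
```

```text
14.1 [0.68905169 0.06697506 0.34595722] [0.98570569 0.41508597 0.72639495]
W1
t 14.2 shift [-5.14  8.15 -7.54] turn [-0.12  0.18 -5.17] tcp [0.54 0.3  0.48]
t 14.2 shift [ 2.51  4.83 -8.15] turn [-0.13  0.17 -6.89] tcp [0.5143 0.2203 0.2883]
```

View pics/c14.png

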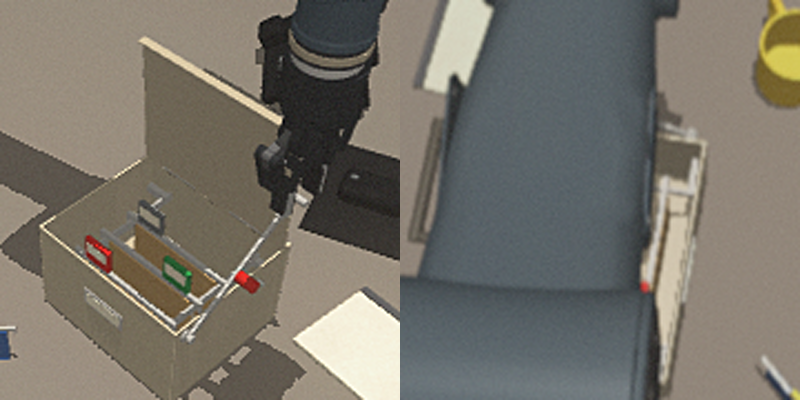

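Stay is up, its fork just next to the stud at about (290,200) of the left panel. Back over the lid to the handle.

carry_out --commands '[[[-1.9,0.3,-0.4,0,0,0,40],[-3.6,1.1,-1.2,0,0,-0.8,40],[-4.8,2.3,-2.3,0,0,-1.8,40],[-5.2,3.7,-3.6,0,0,-2.8,40],[-5.2,5,-4.8,0,0,-3.6,40]]]'

```text
t: 14.7
tcp_pos: [0.5918, 0.2122, 0.4771]
tool_rot: [-0.051, 0.703, -0.17, 0.688]
force: [1.0, 0.7, -0.3]
finger_gap: 0.471
```

carry_out --commands '[[[0,0.3,-0.6,0,0,-0.5,40],[0,1,-1.2,0,0,-1.3,40],[0,2,-2.1,0,0,-2.2,40],[0.2,2.5,-2.8,0,0,-3,40],[0.2,2.5,-2.8,0,0,-3,40]]]'

```text
t: 15.2
tcp_pos: [0.5307, 0.2829, 0.4461]
tool_rot: [-0.147, 0.694, -0.256, 0.656]
force: [-0.4, -0.7, -0.2]
finger_gap: 0.468
```

```bash
python3 - <<'E'
from h import *
st=manip.sense();print(st['t'],st['tcp_pos'],st['force'])
T=tool(JY,-.6);ax=T.as_matrix()[:,0]
rel(bx(*hp(1.5))-ax*.11,T,G)
rel(bx(*hp(1.5)),T,G)
E
```

```text
15.2 [0.53068992 0.2828589  0.44613371] [-0.40872631 -0.6905512  -0.17542863]
t 15.2 shift [ 2.29  1.4  -0.22] turn [ 0.04 -0.08 -0.22] tcp [0.5244 0.2816 0.3791]
t 15.2 shift [ 6.69  1.32 -0.19] turn [ 0.04 -0.08 -0.22] tcp [0.5143 0.2203 0.2883]
```

carry_out --commands '[[[0,0.8,-0.1,0,0,-0.2,40],[0.6,1.4,-0.2,0,0,-0.2,40],[1.4,1.4,-0.2,0,0,-0.2,40],[2.2,1.4,-0.2,0,0,-0.2,40],[2.2,1.4,-0.2,0,0,-0.2,40]]]'

```text
t: 15.7
tcp_pos: [0.5278, 0.2778, 0.3828]
tool_rot: [-0.15, 0.693, -0.264, 0.654]
force: [-0.5, 0.1, 0.0]
finger_gap: 0.471
```

```bash
python3 - <<'E'
from h import *
st=manip.sense();print(st['t'],st['tcp_pos'],st['force'])
rel(bx(*hp(1.5)),tool(JY,-.6),G)
snap('wrist','w15.png')
E
```

```text
15.7 [0.52775347 0.27781892 0.38284545] [-0.50574185  0.12967558  0.0273273 ]
t 15.7 shift [ 4.45  0.18 -0.12] turn [-0.05 -0.09 -0.03] tcp [0.5143 0.2203 0.2883]
```

View pics/w15.png

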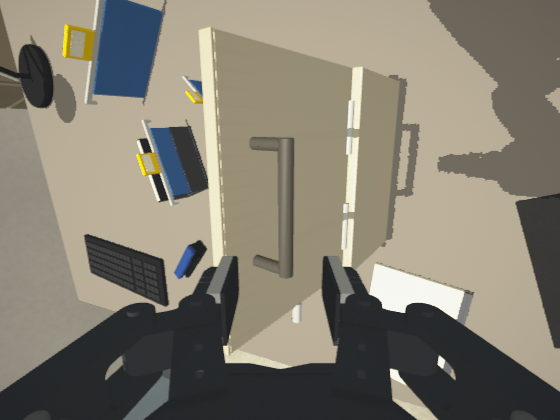

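Bar at (286,205), just right of the finger centre (281). The left finger must fit between bar and lid, so I'll narrow the opening to 26 mm and insert slightly less deep.

carry_out --commands '[[[0.4,0.15,-0.1,0,0,0,26],[1.2,0.15,-0.1,0,0,0,26],[2.2,0.15,-0.1,0,0,0,26],[3.2,0.15,-0.1,0,0,0,26],[4.1,0.15,-0.1,0,0,0,26]]]'

```text
t: 16.25
tcp_pos: [0.5172, 0.2271, 0.2971]
tool_rot: [-0.148, 0.691, -0.263, 0.657]
force: [1.3, 0.3, 0.8]
finger_gap: 0.304
```

carry_out --commands '[[[0,0,0,0,0,0,26],[0,0,0,0,0,0,5],[0,0,0,0,0,0,5],[0,0,0,0,0,0,5],[0,0,0,0,0,0,5]]]'

```text
t: 16.75
tcp_pos: [0.5175, 0.2273, 0.2987]
tool_rot: [-0.149, 0.691, -0.263, 0.657]
force: [-0.5, -3.0, 2.5]
finger_gap: 0.111
```

```bash
python3 - <<'E'
from h import *
st=manip.sense();print(st['t'],st['tcp_pos'],st['force'],st['finger_gap']*85.4)
for f in (1.5,1.45,1.4,1.35,1.3,1.28,1.26,1.24):
    print(f,end=' ');rel(bx(*hp(f)),tool(JY,-.6+(1.5-f)*.9),G-.008)
snap('scene','s16.png')
E
```

```text
16.75 [0.51754073 0.22729862 0.29870407] [-0.45433346 -3.01710683  2.53384701] 9.49120577836081
1.5 t 16.75 shift [ 0.19 -0.01 -0.08] turn [-0.07 -0.02 -0.07] tcp [0.5151 0.2248 0.2949]
1.45 t 16.75 shift [ 0.34 -0.25 -0.08] turn [-0.07 -0.02  0.44] tcp [0.5139 0.2178 0.2951]
1.4 t 16.75 shift [ 0.51 -0.48 -0.08] turn [-0.07 -0.02  0.96] tcp [0.5128 0.2109 0.2949]
1.35 t 16.75 shift [ 0.68 -0.7  -0.08] turn [-0.07 -0.01  1.48] tcp [0.5116 0.2039 0.2944]
1.3 t 16.75 shift [ 0.87 -0.91 -0.07] turn [-0.07 -0.01  1.99] tcp [0.5105 0.197  0.2935]
1.28 t 16.75 shift [ 0.95 -0.99 -0.07] turn [-0.07 -0.01  2.2 ] tcp [0.51   0.1943 0.293 ]
1.26 t 16.75 shift [ 1.02 -1.07 -0.07] turn [-0.07 -0.01  2.4 ] tcp [0.5096 0.1915 0.2925]
1.24 t 16.75 shift [ 1.11 -1.15 -0.07] turn [-0.07 -0.01  2.61] tcp [0.5091 0.1888 0.2919]
```

View pics/s16.png

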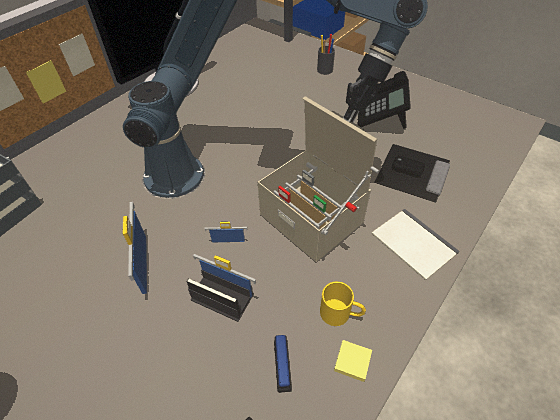

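Gap 9.5 mm suggests the bar sits near the tips; regrip 7 mm deeper.

carry_out --commands '[[[0,0,0,0,0,0,24],[0,0,0,0,0,0,24],[0.15,0,0,0,0,0,24],[0.28,0,0,0,0,0,24],[0.28,0,0,0,0,0,5]]]'

```text
t: 17.3
tcp_pos: [0.5159, 0.2224, 0.2914]
tool_rot: [-0.15, 0.691, -0.264, 0.655]
force: [-2.2, -8.7, 9.0]
finger_gap: 0.13
```

carry_out --commands '[[[0,0,0,0,0,0,5],[0,0,0,0,0,0,5],[0,0,0,0,0,0,5],[0,0,0,0,0,0,5],[0,0,0,0,0,0,5]]]'

```text
t: 17.8
tcp_pos: [0.5159, 0.2225, 0.2914]
tool_rot: [-0.15, 0.692, -0.264, 0.655]
force: [-0.7, -4.6, -2.2]
finger_gap: 0.122
```

```bash
python3 - <<'E'
from h import *
st=manip.sense();print(st['t'],st['tcp_pos'],st['force'],st['finger_gap']*85.4)
for f in (1.5,1.45,1.4,1.35,1.3,1.28,1.26,1.24):
    print(f,end=' ');rel(bx(*hp(f)),tool(JY,-.6+(1.5-f)*.9),G)
E
```

```text
17.8 [0.51585773 0.22247257 0.29143944] [-0.72869622 -4.59180744 -2.1638929 ] 10.421880931009296
1.5 t 17.8 shift [ 0.16 -0.01 -0.05] turn [-0.06 -0.06 -0.05] tcp [0.5143 0.2203 0.2883]
1.45 t 17.8 shift [ 0.31 -0.23 -0.04] turn [-0.06 -0.06  0.47] tcp [0.5132 0.2137 0.2883]
1.4 t 17.8 shift [ 0.47 -0.45 -0.04] turn [-0.06 -0.05  0.98] tcp [0.5121 0.207  0.2879]
1.35 t 17.8 shift [ 0.65 -0.65 -0.04] turn [-0.06 -0.05  1.5 ] tcp [0.5111 0.2004 0.2872]
1.3 t 17.8 shift [ 0.83 -0.85 -0.04] turn [-0.06 -0.05  2.01] tcp [0.51   0.1938 0.2862]
1.28 t 17.8 shift [ 0.91 -0.93 -0.04] turn [-0.06 -0.05  2.22] tcp [0.5095 0.1912 0.2856]
1.26 t 17.8 shift [ 0.99 -1.   -0.04] turn [-0.06 -0.05  2.43] tcp [0.5091 0.1886 0.2851]
1.24 t 17.8 shift [ 1.07 -1.07 -0.04] turn [-0.06 -0.05  2.63] tcp [0.5087 0.186  0.2845]
```

carry_out --commands '[[[0.12,-0.18,0,0,0,0.4,5],[0.24,-0.35,0,0,0,0.8,5],[0.36,-0.5,0,0,0,1.2,5],[0.48,-0.63,0,0,0,1.5,5],[0.58,-0.74,0,0,0,1.8,5]]]'

```text
t: 18.3
tcp_pos: [0.5123, 0.2004, 0.2901]
tool_rot: [-0.093, 0.701, -0.21, 0.675]
force: [-1.0, 0.2, 0.5]
finger_gap: 0.123
```

carry_out --commands '[[[0.03,-0.04,0,0,0,0.1,5],[0.07,-0.08,0,0,0,0.2,5],[0.1,-0.12,0,0,0,0.3,5],[0.14,-0.16,0,0,0,0.4,5],[0.17,-0.19,0,0,0,0.45,5]]]'

```text
t: 18.8
tcp_pos: [0.5114, 0.1942, 0.2892]
tool_rot: [-0.081, 0.702, -0.198, 0.679]
force: [-3.9, -0.5, 7.3]
finger_gap: 0.123
```

```bash
python3 - <<'E'
from h import *
st=manip.sense();print(st['t'],st['tcp_pos'],st['force'],st['finger_gap']*85.4)
for f in (1.3,1.28,1.26,1.24):
    print(f,end=' ');rel(bx(*hp(f)),tool(JY,-.6+(1.5-f)*.9),G)
s=snap('scene','s17.png');a=cv2.imread('pics/s17.png')[90:240,290:440];cv2.imwrite('pics/c17.png',cv2.resize(a,(600,600),interpolation=cv2.INTER_CUBIC))
E
```

```text
18.8 [0.51135629 0.19418547 0.28916103] [-3.94902074 -0.51493882  7.340657  ] 10.505570232750502
1.3 t 18.8 shift [ 0.12  0.02 -0.05] turn [-0.07 -0.02 -0.26] tcp [0.51   0.1938 0.2862]
1.28 t 18.8 shift [ 0.18 -0.07 -0.05] turn [-0.07 -0.02 -0.05] tcp [0.5095 0.1912 0.2856]
1.26 t 18.8 shift [ 0.24 -0.16 -0.05] turn [-0.07 -0.02  0.15] tcp [0.5091 0.1886 0.2851]
1.24 t 18.8 shift [ 0.31 -0.24 -0.05] turn [-0.07 -0.02  0.36] tcp [0.5087 0.186  0.2845]
```

View pics/c17.png

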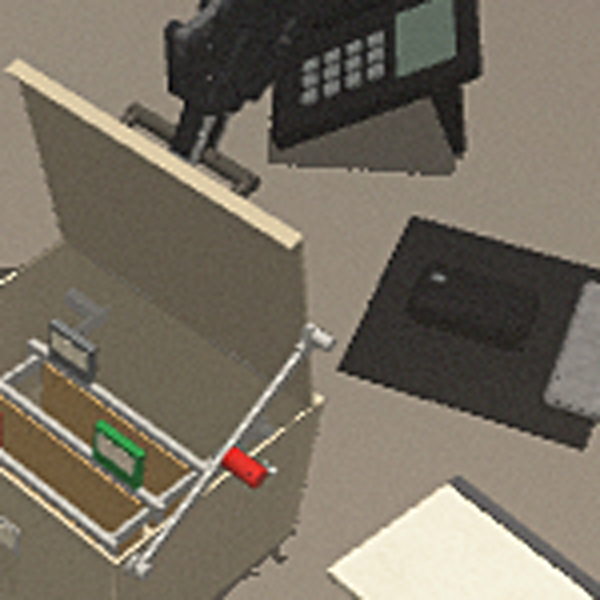

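Stud at about (320,338) is entering the fork. Lower a little more, slowly.

carry_out --commands '[[[0,-0.04,0,0,0,0.1,5],[0,-0.08,0,0,0,0.2,5],[0,-0.12,0,0,0,0.3,5],[0,-0.16,0,0,0,0.3,5],[0,-0.16,0,0,0,0.3,5]]]'

```text
t: 19.35
tcp_pos: [0.5111, 0.1926, 0.2886]
tool_rot: [-0.07, 0.704, -0.187, 0.682]
force: [-1.4, 5.6, -0.5]
finger_gap: 0.121
```

```bash
python3 - <<'E'
from h import *
st=manip.sense();print(st['t'],st['tcp_pos'],st['force'],st['finger_gap']*85.4)
for f in (1.3,1.28,1.26,1.24):
    print(f,end=' ');rel(bx(*hp(f)),tool(JY,-.6+(1.5-f)*.9),G)
s=snap('scene','s18.png');a=cv2.imread('pics/s18.png')[90:240,290:440];cv2.imwrite('pics/c18.png',cv2.resize(a,(600,600),interpolation=cv2.INTER_CUBIC))
E
```

```text
19.35 [0.51106899 0.19259354 0.28862882] [-1.41489799  5.581444   -0.47726584] 10.352333469342842
1.3 t 19.35 shift [ 0.08  0.07 -0.05] turn [-0.05 -0.03 -0.62] tcp [0.51   0.1938 0.2862]
1.28 t 19.35 shift [ 0.13 -0.02 -0.05] turn [-0.05 -0.03 -0.41] tcp [0.5095 0.1912 0.2856]
1.26 t 19.35 shift [ 0.19 -0.11 -0.05] turn [-0.05 -0.03 -0.2 ] tcp [0.5091 0.1886 0.2851]
1.24 t 19.35 shift [ 0.26 -0.2  -0.05] turn [-0.06 -0.03  0.  ] tcp [0.5087 0.186  0.2845]
```

View pics/c18.png

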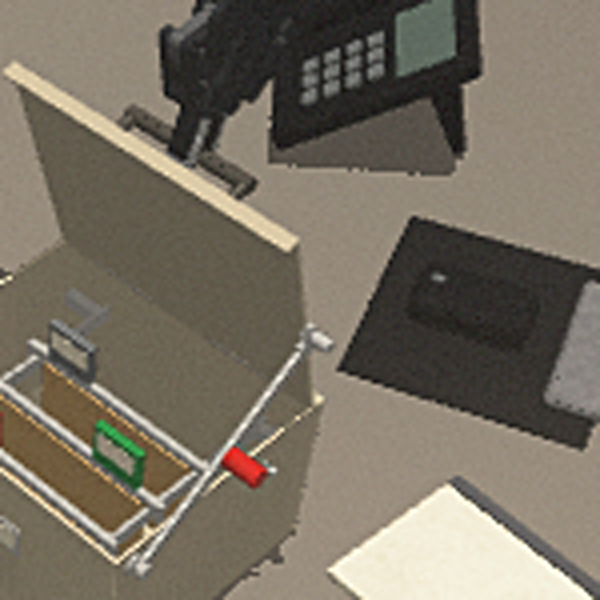

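The tool now feels 5.6 N against further lowering, at about 1.28 rad, so the stud is seated. Open gently and back out.

carry_out --commands '[[[0,0.05,0,0,0,0,5],[0,0.1,0,0,0,0,10],[0,0.1,0,0,0,0,14],[0,0.1,0,0,0,0,20],[0,0.1,0,0,0,0,24]]]'

```text
t: 19.9
tcp_pos: [0.5117, 0.1925, 0.2885]
tool_rot: [-0.071, 0.703, -0.189, 0.682]
force: [1.0, 0.3, 0.2]
finger_gap: 0.279
```

carry_out --commands '[[[-0.5,0,0,0,0,0,26],[-1.2,0,0,0,0,0,26],[-2.2,0,0,0,0,0,26],[-3.4,0,0,0,0,0,26],[-4.6,0,0,0,0,0,26]]]'

```text
t: 20.4
tcp_pos: [0.5184, 0.2345, 0.3978]
tool_rot: [-0.071, 0.703, -0.189, 0.682]
force: [0.8, 0.0, 0.0]
finger_gap: 0.307
```

```bash
python3 - <<'E'
from h import *
st=manip.sense();print(st['t'],st['tcp_pos'],st['force'],st['finger_gap']*85.4)
s=snap('scene','s19.png');t=snap('top','t19.png')
a=cv2.imread('pics/s19.png')[90:240,290:440];b=cv2.imread('pics/t19.png')[90:250,160:320]
cv2.imwrite('pics/c19.png',np.hstack([cv2.resize(a,(400,400),interpolation=cv2.INTER_CUBIC),cv2.resize(b,(400,400),interpolation=cv2.INTER_CUBIC)]))
E
```

```text
20.4 [0.51841476 0.2344822  0.39776019] [0.80404568 0.00934908 0.02849653] 26.20401033979968
```

View pics/c19.png

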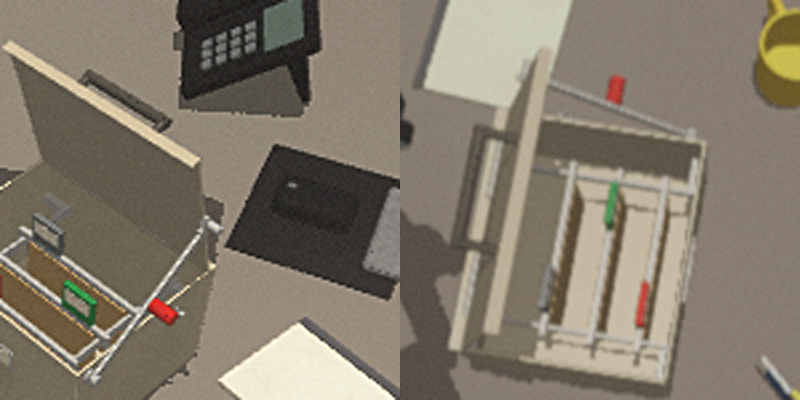

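Lid rests on the stay by itself. Now up, over and across to the rack.

```bash
python3 - <<'E'
from h import *
s=load('s19');t=load('t19');inv=lambda P:(R.from_euler('z',-YAW).apply(P-O)*1000).round(1)
for a,b in (((293.75,105.75),(196,224)),((364.3,151.1),(218,109.2))):
    P,e=tri(s,a,t,b);L=inv(P);print(L,e,'ang',np.arctan2(L[2]-157,100-L[1]))
J2=.219+np.pi/2
rel((0.50,0.12,0.47),tool(JY),0)
rel((0.455,-.2131,.134+.1),tool(J2),G)
st=manip.sense();print(st['q'].round(2))
E
```

```text
[-125.7   44.2  346.5] 0.007259189281535857 ang 1.2844306442651823
[125.1  43.5 345.5] 0.00261087631399763 ang 1.2795829005283357
t 20.5 shift [-0.9  -5.38 -0.01] turn [-0.07  0.1   4.19] tcp [0.5  0.12 0.47]
t 20.5 shift [ 14.35 -13.94   0.34] turn [-4.4  -0.7   4.15] tcp [ 0.455  -0.2131  0.1905]
[ 0.41  0.42  1.13 -0.32  1.78 -1.03]
```

carry_out --commands '[[[-1.7,-0.7,0,0,0,0.3,40],[-2.2,-2.3,0,0,0,1.2,40],[-1.6,-4,0,0,0,2.2,40],[-0.8,-5.6,0,0,0,3.2,40],[0,-7.3,0,0,0,4.1,40]]]'

```text
t: 21.0
tcp_pos: [0.489, 0.0652, 0.4624]
tool_rot: [0.056, 0.704, -0.063, 0.705]
force: [1.1, -1.0, -0.8]
finger_gap: 0.472
```

```bash
python3 - <<'E'
from h import *
J2=.219+np.pi/2
rel((0.455,-.2131,.134+.13),tool(J2),G)
st=manip.sense();print(st['q'].round(2))
E
```

```text
t 21.0 shift [  9.79 -11.1    0.49] turn [-4.43  0.01  0.12] tcp [ 0.455  -0.2131  0.2205]
[-0.09  0.13  1.32 -0.01  1.69 -1.49]
```

carry_out --commands '[[[0.8,-1.5,0,-0.6,0,0,40],[2,-3,0.1,-1.4,0,0,40],[3.3,-4.5,0.2,-2.3,0,0,40],[4.6,-6,0.3,-3.1,0,0,40],[6,-7.5,0.4,-3.8,0,0,40]]]'

```text
t: 21.5
tcp_pos: [0.467, -0.1227, 0.3144]
tool_rot: [-0.063, 0.706, 0.053, 0.704]
force: [1.7, 0.6, 0.6]
finger_gap: 0.469
```

carry_out --commands '[[[1,-1.2,0.1,-0.3,0,0,40],[2,-2.4,0.1,-0.6,0,0,40],[2.8,-3.4,0.1,-0.6,0,0,40],[2.8,-3.4,0.1,-0.6,0,0,40],[2.8,-3.4,0.1,-0.6,0,0,40]]]'

```text
t: 22.0
tcp_pos: [0.4832, -0.2054, 0.2458]
tool_rot: [-0.079, 0.705, 0.071, 0.701]
force: [0.1, 0.2, -0.5]
finger_gap: 0.469
```

```bash
python3 - <<'E'
from h import *
J2=.219+np.pi/2
rel((0.455,-.2131,.134),tool(J2),G)
w=snap('wrist','w20.png');print(proj(w,(0.455,-.2131,.147)))
E
```

```text
t 22.0 shift [ 6.22  0.   -1.13] turn [-0.06 -0.07  0.12] tcp [ 0.455  -0.2131  0.0905]
[[280.43003318 171.81375501]]
```

View pics/w20.png

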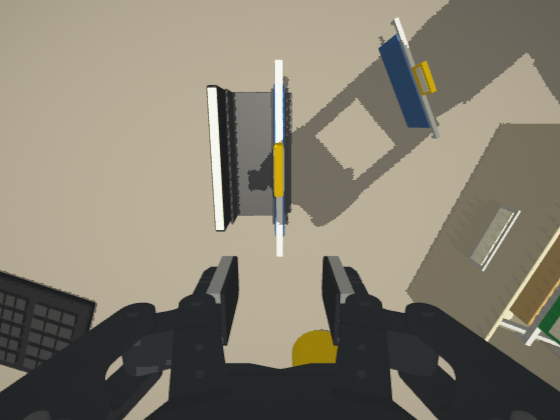

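Tab at (279,170), upright and centred, matching the prediction (280,172). Descend.

carry_out --commands '[[[0.5,0,-0.8,0,0,0,40],[2,0,-1.1,0,0,0,40],[3.6,0,-1.1,0,0,0,40],[5,0,-1.1,0,0,0,40],[5.8,0,-1.1,0,0,0,40]]]'

```text
t: 22.55
tcp_pos: [0.4561, -0.2114, 0.1007]
tool_rot: [-0.08, 0.705, 0.072, 0.701]
force: [-0.3, 0.6, -0.1]
finger_gap: 0.47
```

carry_out --commands '[[[0.2,0,0,0,0,0,40],[0.3,0,0,0,0,0,40],[0.3,0,0,0,0,0,30],[0.3,0,0,0,0,0,20],[0.3,0,0,0,0,0,0]]]' --force 45

```text
t: 23.05
tcp_pos: [0.4574, -0.2136, 0.0954]
tool_rot: [-0.081, 0.704, 0.071, 0.702]
force: [-0.4, 3.7, 26.5]
finger_gap: 0.081
```

carry_out --commands '[[[0,0,0,0,0,0,0],[0,0,0,0,0,0,0],[0,0,0,0,0,0,0],[0,0,0,0,0,0,0],[0,0,0,0,0,0,0]]]'

```text
t: 23.55
tcp_pos: [0.4576, -0.2138, 0.0954]
tool_rot: [-0.081, 0.703, 0.071, 0.703]
force: [0.1, 1.2, 6.7]
finger_gap: 0.078
```

```bash
python3 - <<'E'
from h import *
st=manip.sense();print(st['t'],st['tcp_pos'],st['force'],st['finger_gap']*85.4)
s=snap('scene','s21.png');w=snap('wrist','w21.png')
a=cv2.imread('pics/s21.png')[220:330,170:280];b=cv2.imread('pics/w21.png')[180:400,170:390]
cv2.imwrite('pics/c21.png',np.hstack([cv2.resize(a,(400,400),interpolation=cv2.INTER_CUBIC),cv2.resize(b,(400,400),interpolation=cv2.INTER_CUBIC)]))
E
```

```text
23.55 [ 0.45756564 -0.21379842  0.09542716] [0.09359008 1.15363767 6.69110933] 6.666117201226811
```

View pics/c21.png

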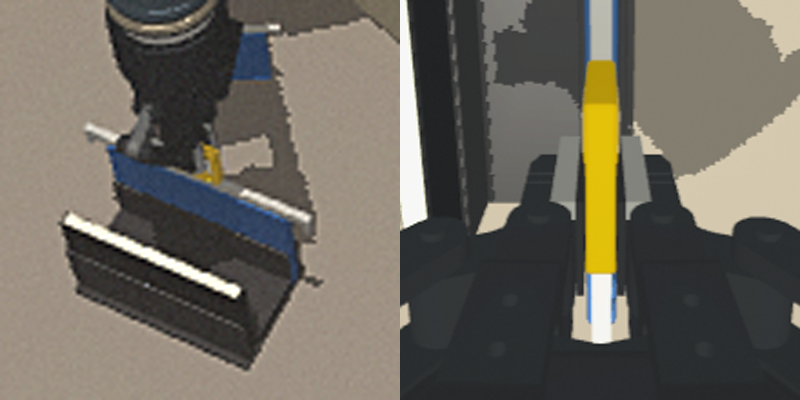

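Tab gripped (6.7 mm reading). Lift straight out.

carry_out --commands '[[[-0.4,0,0,0,0,0,0],[-1,0,0,0,0,0,0],[-1.8,0,0,0,0,0,0],[-2.8,0,0,0,0,0,0],[-3.8,0,0,0,0,0,0]]]' --force 60

```text
t: 24.15
tcp_pos: [0.4564, -0.2117, 0.1902]
tool_rot: [-0.08, 0.705, 0.072, 0.702]
force: [0.2, -0.4, -1.0]
finger_gap: 0.079
```

carry_out --commands '[[[-1,0,0,0,0,0,0],[-2,0,0,0,0,0,0],[-3,0,0,0,0,0,0],[-3.8,0,0,0,0,0,0],[-4.2,0,0,0,0,0,0]]]'

```text
t: 24.65
tcp_pos: [0.4575, -0.211, 0.2964]
tool_rot: [-0.081, 0.703, 0.071, 0.703]
force: [0.9, 0.1, -0.2]
finger_gap: 0.077
```

```bash
python3 - <<'E'
from h import *
st=manip.sense();print(st['t'],st['tcp_pos'],st['force'],st['finger_gap']*85.4)
s=snap('scene','s22.png')
gy=-38.
P=bx(-1.7,gy,0); print(P)
rel((P[0],P[1]-.0,.300),tool(JY),0)
E
```

```text
24.65 [ 0.4575126  -0.21096125  0.2964164 ] [ 0.91601622  0.09778122 -0.1698474 ] 6.614842252416079
[0.49015593 0.08377957 0.        ]
t 24.7 shift [-0.3  11.25  3.78] turn [4.33 0.02 0.19] tcp [0.4902 0.0838 0.3   ]
```

View pics/s22.png

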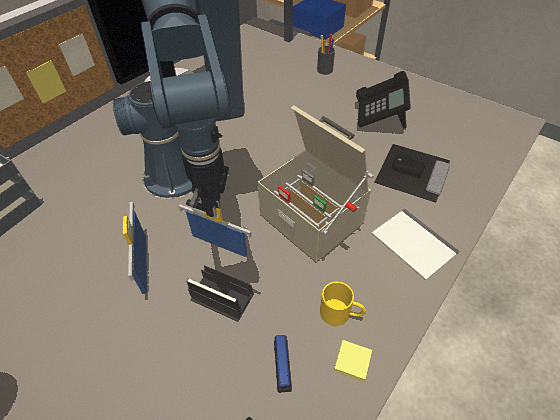

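File held cleanly, about 200 mm up; notebook still in the rack. Move to over the gap.

carry_out --commands '[[[-0.05,1.2,0.4,0.4,0,0,0],[-0.1,2.7,0.9,1.1,0,0,0],[-0.15,4.3,1.45,1.8,0,0.1,0],[-0.2,5.9,2,2.5,0,0.1,0],[-0.25,7.4,2.5,3.1,0,0.15,0]]]'

```text
t: 25.2
tcp_pos: [0.4777, -0.0146, 0.2968]
tool_rot: [0.021, 0.709, -0.02, 0.705]
force: [0.6, -0.6, -0.3]
finger_gap: 0.074
```

```bash
python3 - <<'E'
from h import *
P=bx(-1.7,-38,0)
rel((P[0],P[1],.300),tool(JY),0)
E
```

```text
t 25.2 shift [-0.13  3.96  0.27] turn [ 1.2  -0.06 -0.  ] tcp [0.4902 0.0838 0.3   ]
```

carry_out --commands '[[[-0.1,1,0.1,0.3,0,0,0],[-0.1,2,0.15,0.7,0,0,0],[-0.1,3,0.2,1.1,0,0,0],[-0.1,3.8,0.25,1.2,0,0,0],[-0.1,3.9,0.25,1.2,0,0,0]]]'

```text
t: 25.7
tcp_pos: [0.4894, 0.0824, 0.2992]
tool_rot: [0.056, 0.707, -0.055, 0.703]
force: [0.0, -0.1, -0.8]
finger_gap: 0.079
```

carry_out --commands '[[[0,0,0,0,0,0,0],[0,0,0,0,0,0,0],[0,0,0,0,0,0,0],[0,0,0,0,0,0,0],[0,0,0,0,0,0,0]]]'

```text
t: 26.2
tcp_pos: [0.4903, 0.0799, 0.3002]
tool_rot: [0.057, 0.706, -0.057, 0.704]
force: [0.3, 1.2, -0.1]
finger_gap: 0.072
```

```bash
python3 - <<'E'
from h import *
st=manip.sense();print(st['t'],st['tcp_pos'],st['force'],st['finger_gap']*85.4)
P=bx(-1.7,-38,0)
rel((P[0],P[1],.300),tool(JY),0)
for n in('scene','top','wrist'): snap(n,n[0]+'23.png')
a=cv2.imread('pics/s23.png')[90:270,230:410];b=cv2.imread('pics/t23.png')[110:250,160:300]
cv2.imwrite('pics/c23.png',np.hstack([cv2.resize(a,(400,400),interpolation=cv2.INTER_CUBIC),cv2.resize(b,(400,400),interpolation=cv2.INTER_CUBIC)]))
E
```

```text
26.2 [0.49034524 0.07993267 0.30024891] [ 0.26462877  1.19320132 -0.07105059] 6.159965313433825
t 26.2 shift [ 0.01  0.15 -0.03] turn [ 0.02 -0.04  0.01] tcp [0.4902 0.0838 0.3   ]
```

View pics/c23.png

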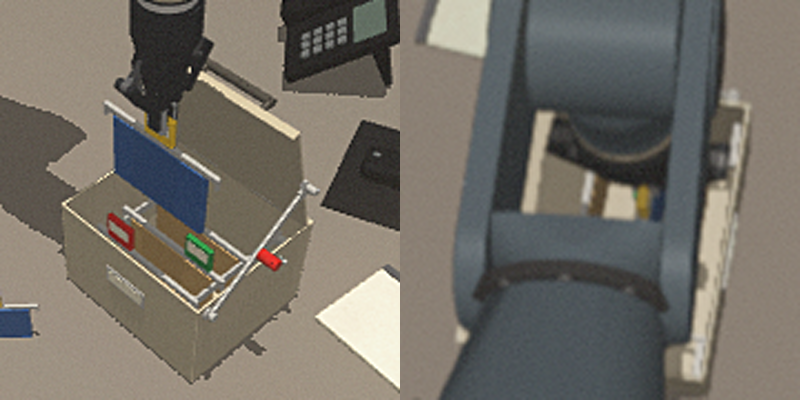

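View pics/w23.png

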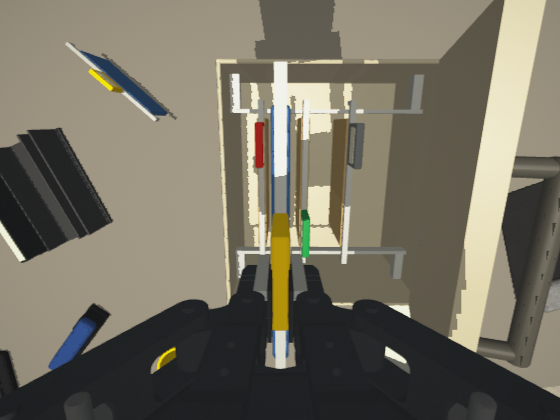

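The wrist view shows the file straight, bar far end at (280,63), rails at v≈111 and 250, red and green bars at u≈262 and 305. Measure the x offset of hooks against rails.

```bash
python3 - <<'E'
from h import *
w=load('w23');s=load('s23')
inv=lambda P:(R.from_euler('z',-YAW).apply(P-O)*1000).round(1)
g=cv2.cvtColor(w['image'],cv2.COLOR_RGB2GRAY).astype(int)
print('barcol',g[52:76,281].tolist())
print('rail- col',g[100:122,390].tolist(),g[100:122,325].tolist()); print('rail+ col',g[240:262,320].tolist(),g[240:262,360].tolist())
print('row150',g[150,250:350].tolist())
a=cv2.imread('pics/s23.png');cv2.imwrite('pics/s23z.png',cv2.resize(a[125:185,265:345],None,fx=8,fy=8,interpolation=cv2.INTER_CUBIC))
b=cv2.imread('pics/w23.png');cv2.imwrite('pics/w23z.png',cv2.resize(b[50:270,215:435],None,fx=3.6,fy=2.7,interpolation=cv2.INTER_CUBIC))
E
```

```text
barcol [93, 93, 93, 93, 93, 93, 97, 120, 141, 185, 240, 240, 240, 240, 240, 240, 240, 240, 240, 240, 240, 240, 240, 240]
rail- col [136, 135, 136, 136, 136, 135, 136, 136, 135, 135, 135, 135, 133, 116, 135, 136, 136, 136, 135, 135, 135, 135] [233, 233, 233, 233, 233, 233, 233, 233, 233, 235, 237, 237, 233, 197, 233, 233, 233, 233, 233, 233, 233, 233]
rail+ col [223, 223, 223, 223, 222, 222, 215, 102, 103, 103, 130, 222, 221, 215, 130, 103, 102, 103, 102, 102, 103, 103] [134, 133, 134, 134, 134, 134, 130, 103, 103, 103, 107, 128, 134, 131, 110, 102, 103, 102, 103, 103, 103, 103]
row150 [236, 236, 236, 236, 203, 117, 65, 66, 68, 67, 67, 65, 56, 109, 111, 94, 86, 80, 99, 127, 114, 91, 98, 111, 224, 242, 242, 242, 242, 242, 242, 242, 242, 242, 242, 242, 204, 96, 86, 78, 117, 138, 138, 138, 139, 139, 108, 80, 81, 81, 95, 112, 125, 137, 142, 142, 143, 141, 122, 127, 138, 137, 137, 137, 137, 138, 137, 137, 137, 138, 137, 137, 138, 137, 137, 137, 137, 137, 137, 137, 137, 121, 93, 80, 80, 80, 80, 81, 82, 81, 81, 81, 81, 81, 85, 105, 105, 83, 63, 89]
```

View pics/s23z.png

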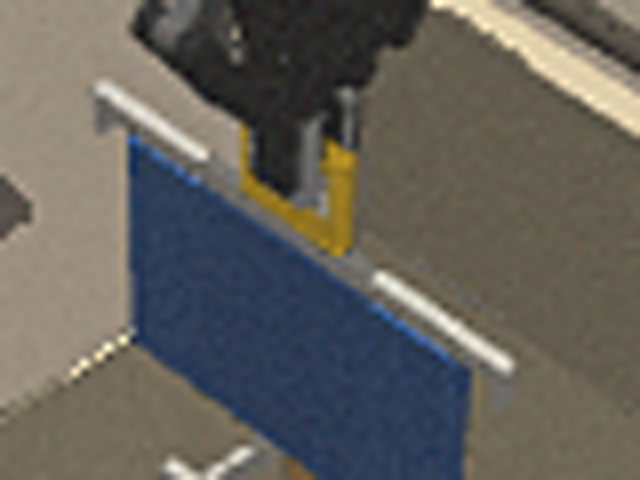

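View pics/w23z.png

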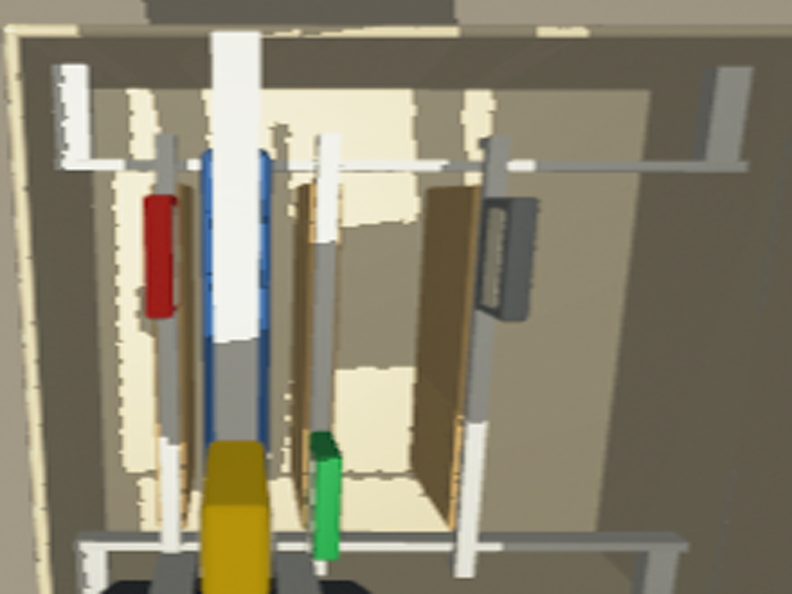

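```bash
python3 - <<'E'
from h import *
w=load('w23');s=load('s23')
inv=lambda P:(R.from_euler('z',-YAW).apply(P-O)*1000).round(1)
zt=.30025-.0954+.109
print('bar -x end',inv(onz(w,280.5,60,zt)))
for u in (240,320,400): print('rail-',inv(onz(w,u,111.5,.107)))
for u in (250,320,390): print('rail+',inv(onz(w,u,252.2,.107)))
print('red/green ends',inv(onz(w,261,99.3,.115)),inv(onz(w,306,99.3,.115)),'red mid',inv(onz(w,262,200,.115)),'green',inv(onz(w,304.8,200,.115)))
print('bar at 120',inv(onz(w,280.5,120,zt)))
S=lambda x,y:((x+.5)/8-.5+265,(y+.5)/8-.5+125)
for z in (zt,):
    a,b=onz(s,*S(98,88),z),onz(s,*S(513,370),z);print('scene bar',inv(a),inv(b),inv((a+b)/2),np.linalg.norm(a-b))
a,e=tri(s,S(98,88),w,(280.5,60));print(inv(a),e)
st=manip.sense();print('tcp',inv(st['tcp_pos']))
E
```

```text
bar -x end [-96.7 -42.  313.8]
rail- [-80.6 -85.7 107. ]
rail- [-80.8   0.6 107. ]
rail- [-80.9  86.9 107. ]
rail+ [ 82.7 -78.7 107. ]
rail+ [ 82.5   6.5 107. ]
rail+ [ 82.2  91.6 107. ]
red/green ends [-92.6 -62.4 115. ] [-92.7 -15.3 115. ] red mid [ 15.5 -62.8 115. ] green [ 15.4 -14.1 115. ]
bar at 120 [-70.7 -42.  313.8]
scene bar [-93.6 -44.3 313.8] [ 91.9 -42.5 313.8] [ -0.9 -43.4 313.8] 0.18553153641308523
[-97.  -41.8 310.4] 0.0007428427165337336
tcp [ -0.9 -41.5 300.3]
```

All views agree that the bar needs about +4 mm in x and +3.4 mm in y. Correct and start lowering.

carry_out --commands '[[[0,0.14,0.16,0,0,0,0],[0,0.14,0.16,0,0,0,0],[0.8,0.14,0.16,0,0,0,0],[1.8,0.14,0.16,0,0,0,0],[2.8,0.14,0.16,0,0,0,0]]]'

```text
t: 26.85
tcp_pos: [0.4951, 0.0835, 0.2298]
tool_rot: [0.056, 0.705, -0.057, 0.704]
force: [0.8, 0.5, -1.4]
finger_gap: 0.075
```

carry_out --commands '[[[0.8,0,0,0,0,0,0],[1.6,0,0,0,0,0,0],[2.4,0,0,0,0,0,0],[3,0,0,0,0,0,0],[3,0,0,0,0,0,0]]]'

```text
t: 27.35
tcp_pos: [0.4929, 0.0835, 0.1534]
tool_rot: [0.056, 0.708, -0.057, 0.702]
force: [-0.2, 0.3, -0.7]
finger_gap: 0.078
```

```bash
python3 - <<'E'
from h import *
inv=lambda P:(R.from_euler('z',-YAW).apply(P-O)*1000).round(1)
st=manip.sense();print(st['t'],inv(st['tcp_pos']),st['force'],st['finger_gap']*85.4)
for n in('scene','wrist'): snap(n,n[0]+'24.png')
b=cv2.imread('pics/w24.png');cv2.imwrite('pics/w24z.png',cv2.resize(b[50:270,215:435],None,fx=3.6,fy=2.7,interpolation=cv2.INTER_CUBIC))
E
```

```text
27.35 [  1.1 -37.9 153.4] [-0.22599388  0.28820452 -0.6585367 ] 6.634712280819787
```

View pics/w24z.png

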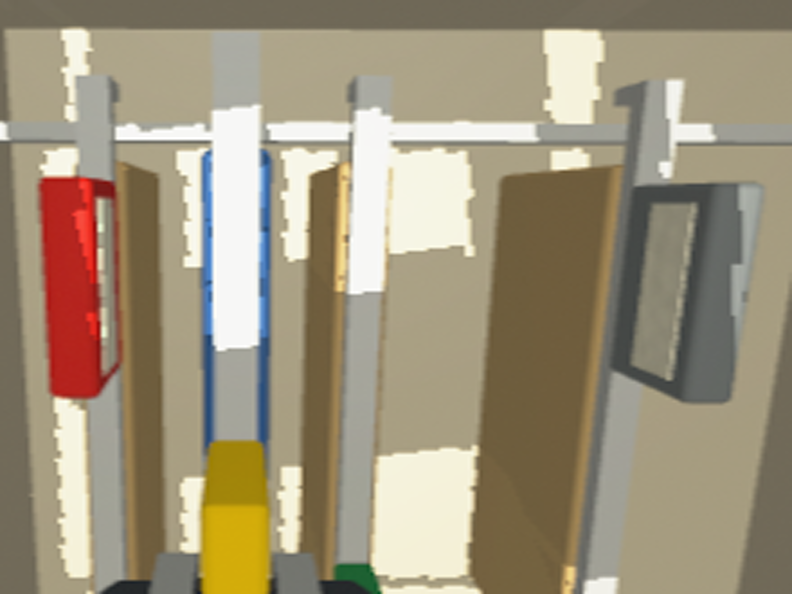

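View pics/s24.png

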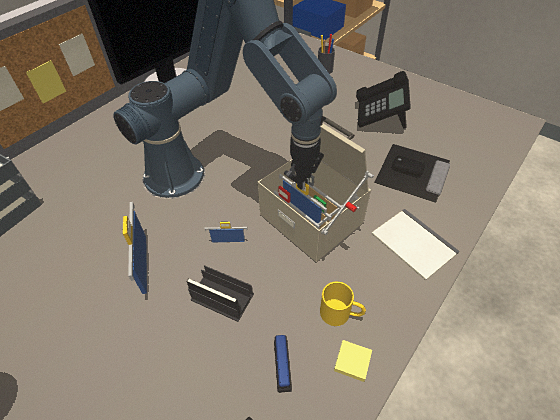

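carry_out --commands '[[[0.2,0,0,0,0,0,0],[0.4,0,0,0,0,0,0],[0.4,0,0,0,0,0,0],[0.4,0,0,0,0,0,0],[0.4,0,0,0,0,0,0]]]'

```text
t: 27.95
tcp_pos: [0.4945, 0.0833, 0.1454]
tool_rot: [0.057, 0.706, -0.057, 0.704]
force: [0.4, 0.1, -1.8]
finger_gap: 0.078
```

```bash
python3 - <<'E'
from h import *
inv=lambda P:(R.from_euler('z',-YAW).apply(P-O)*1000).round(1)
w=snap('wrist','w25.png');s=snap('scene','s25.png')
st=manip.sense();print(st['t'],inv(st['tcp_pos']),st['force']);rel(st['tcp_pos'],tool(JY),0)
b=cv2.imread('pics/w25.png');cv2.imwrite('pics/w25z.png',cv2.resize(b[40:140,215:375],None,fx=5,fy=5,interpolation=cv2.INTER_CUBIC))
a=cv2.imread('pics/s25.png');cv2.imwrite('pics/s25z.png',cv2.resize(a[165:235,260:350],None,fx=8,fy=8,interpolation=cv2.INTER_CUBIC))
E
```

```text
28.05 [  2.7 -37.7 145.5] [-1.14560233 -0.7626517  -0.87256068]
t 28.05 shift [0. 0. 0.] turn [ 0.03 -0.03  0.  ] tcp [0.4945 0.0833 0.1455]
```

View pics/w25z.png

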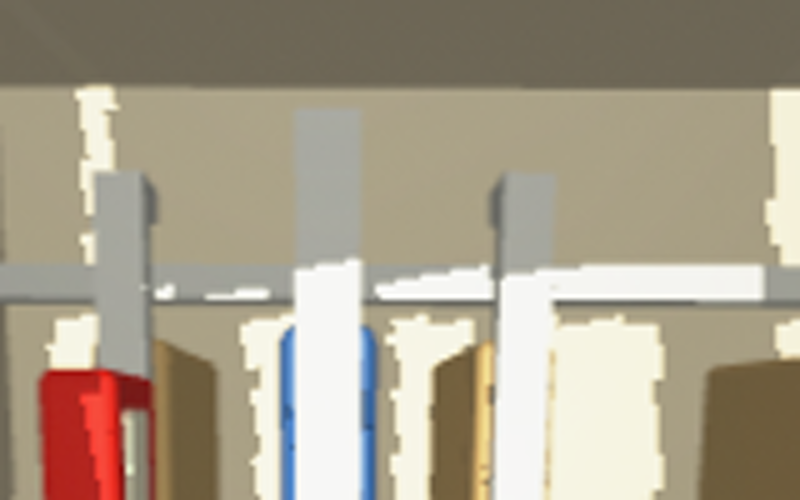

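View pics/s25z.png

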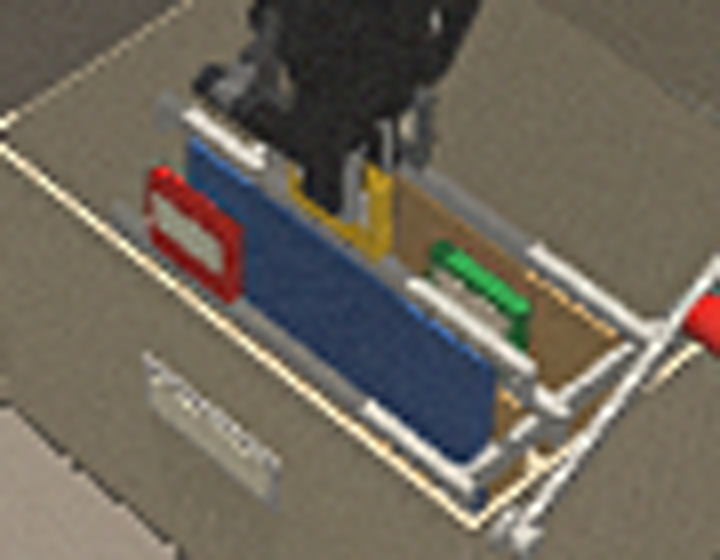

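```bash
python3 - <<'E'
from h import *
inv=lambda P:(R.from_euler('z',-YAW).apply(P-O)*1000).round(1)
w=load('w25');s=load('s25');zt=.1455-.0954+.109
W=lambda x,y:((x+.5)/5-.5+215,(y+.5)/5-.5+40)
S=lambda x,y:((x+.5)/8-.5+260,(y+.5)/8-.5+165)
print('blue end',inv(onz(w,*W(328,107),zt)),'blue2',inv(onz(w,*W(328,400),zt)))
print('red end',inv(onz(w,*W(122,172),.115)),'green',inv(onz(w,*W(530,172),.115)))
print('rail-',inv(onz(w,*W(250,283),.107)))
print('scene blue',inv(onz(s,*S(165,97),zt)),inv(onz(s,*S(533,368),zt)))
print('scene red',inv(onz(s,*S(472,483),.115)),'green',inv(onz(s,*S(563,403),.115)))
E
```

```text
blue end [-92.7 -38.4 159.1] blue2 [-67.3 -38.3 159.1]
red end [-93.  -62.4 115. ] green [-93.1 -14.9 115. ]
rail- [-81.4 -48.  107. ]
scene blue [-88.3 -39.9 159.1] [ 93.8 -37.1 159.1]
scene red [ 91.9 -61.7 115. ] green [ 89.3 -12.1 115. ]
```

Blue bar end now lines up with its neighbours' ends (-92.7 against -93.0 mm), y centred at -38.3. Lower onto the rails.

carry_out --commands '[[[0.3,0,0,0,0,0,0],[0.6,0,0,0,0,0,0],[0.9,0,0,0,0,0,0],[1.2,0,0,0,0,0,0],[1.4,0,0,0,0,0,0]]]'

```text
t: 28.55
tcp_pos: [0.4937, 0.0833, 0.1091]
tool_rot: [0.057, 0.706, -0.057, 0.703]
force: [0.7, -0.6, -1.6]
finger_gap: 0.075
```

carry_out --commands '[[[0.08,0,0,0,0,0,0],[0.16,0,0,0,0,0,0],[0.24,0,0,0,0,0,0],[0.32,0,0,0,0,0,0],[0.36,0,0,0,0,0,0]]]'

```text
t: 29.05
tcp_pos: [0.4943, 0.0833, 0.1013]
tool_rot: [0.057, 0.706, -0.057, 0.704]
force: [-0.9, 0.5, 6.6]
finger_gap: 0.073
```

```bash
python3 - <<'E'
from h import *
inv=lambda P:(R.from_euler('z',-YAW).apply(P-O)*1000).round(1)
w=snap('wrist','w26.png');s=snap('scene','s26.png')
st=manip.sense();print(st['t'],inv(st['tcp_pos']),st['force'])
b=cv2.imread('pics/w26.png')[20:160,200:360];a=cv2.imread('pics/s26.png')[165:235,260:340]
cv2.imwrite('pics/c26.png',np.hstack([cv2.resize(a,(400,350),interpolation=cv2.INTER_CUBIC),cv2.resize(b,(400,350),interpolation=cv2.INTER_CUBIC)]))
E
```

```text
29.15 [  2.4 -37.8 101.5] [-0.17291687  0.08964455  0.62770838]
```

View pics/c26.png

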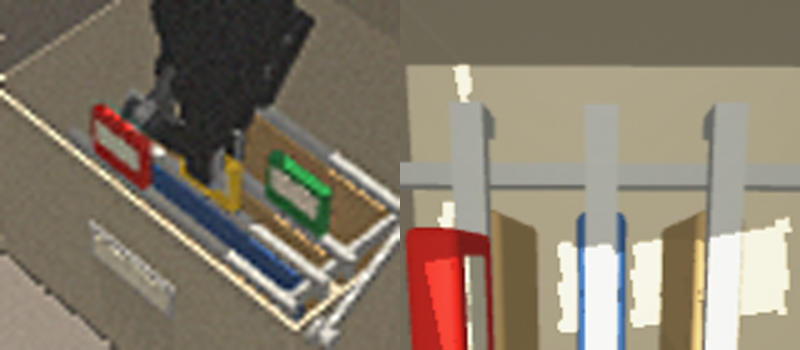

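Blue bar is level and in line with its neighbours; force shows it on the rails. Open slightly and withdraw.

carry_out --commands '[[[0.02,0,0,0,0,0,0],[0.02,0,0,0,0,0,12],[0.02,0,0,0,0,0,18],[0.02,0,0,0,0,0,18],[0.02,0,0,0,0,0,18]]]'

```text
t: 29.65
tcp_pos: [0.4942, 0.0833, 0.1007]
tool_rot: [0.057, 0.706, -0.057, 0.704]
force: [0.4, -0.3, 0.3]
finger_gap: 0.212
```

carry_out --commands '[[[-0.3,0,0,0,0,0,18],[-0.9,0,0,0,0,0,18],[-1.8,0,0,0,0,0,18],[-3,0,0,0,0,0,18],[-4.4,0,0,0,0,0,18]]]'

```text
t: 30.15
tcp_pos: [0.4937, 0.0833, 0.2115]
tool_rot: [0.057, 0.707, -0.057, 0.703]
force: [0.8, -0.5, -0.9]
finger_gap: 0.208
```

carry_out --commands '[[[-1.5,-0.8,0,0,0,0,18],[-2.8,-2,0,0,0,0,18],[-3.5,-3.6,0,0,0,0,18],[-3.5,-5.4,0,0,0,0,18],[-3.5,-7.2,0,0,0,0,18]]]'

```text
t: 30.65
tcp_pos: [0.466, -0.0958, 0.3]
tool_rot: [0.056, 0.705, -0.057, 0.705]
force: [0.7, 1.1, -0.2]
finger_gap: 0.21
```

carry_out --commands '[[[0,-1.5,0,0,0,0,18],[0,-3,0,0,0,0,18],[0,-4,0,0,0,0,18],[0,-4,0,0,0,0,18],[0,-4,0,0,0,0,18]]]'

```text
t: 31.15
tcp_pos: [0.4498, -0.1931, 0.2985]
tool_rot: [0.057, 0.706, -0.057, 0.704]
force: [-0.5, 0.4, 0.0]
finger_gap: 0.212
```

```bash
python3 - <<'E'
from h import *
st=manip.sense();print(st['t'],st['tcp_pos'],st['force'],st['finger_gap']*85.4,abs(st['qd']).max())
s=snap('scene','s27.png');t=snap('top','t27.png')
a=s['image'][90:260,240:410,::-1];b=t['image'][100:240,165:305,::-1]
cv2.imwrite('pics/c27.png',np.hstack([cv2.resize(a,(400,400),interpolation=cv2.INTER_CUBIC),cv2.resize(b,(400,400),interpolation=cv2.INTER_CUBIC)]))
E
```

```text
31.15 [ 0.44982541 -0.19306961  0.29851715] [-0.54781343  0.41554939  0.04042053] 18.090679945742494 0.03267167100595518
```

View pics/c27.png

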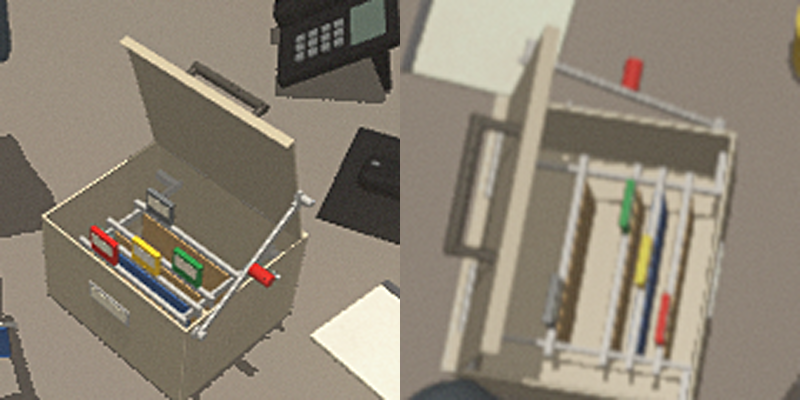

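View pics/s27.png

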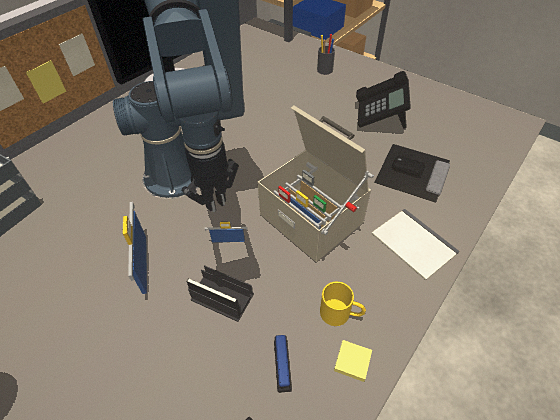

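The blue file hangs between the green and red ones, and the lid is on the stay. One last numeric check, then hand in.

```bash
python3 - <<'E'
from h import *
a=load('t27')['image'][:,:,::-1];cv2.imwrite('pics/t27z.png',cv2.resize(a[140:245,205:285],None,fx=7,fy=5.6,interpolation=cv2.INTER_CUBIC))
E
```

```text
(no output)
```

View pics/t27z.png

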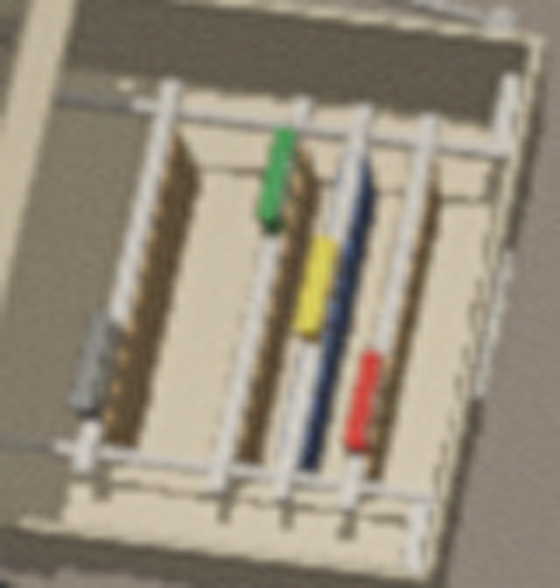

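```bash
python3 -c "
from station import manip
print(manip.sign_off())"
```

```text
the job is handed in; nothing more can be done
None
```

The job is done and handed in at about 31 s of the allowed 72 s. The sign-off reports no verdict.

- **Lid and stay:** I swung the lid back to its stop at about 1.50 rad and raised the stay until it pushed back with about 13 N at its stop. I then lowered the lid by its handle until it met about 5.6 N. After release it measured 1.28 rad in two views and was still resting on the stay in the last pictures.
- **Blue file:** I lifted the middle-sized blue file from the rack by its yellow tab and hung it midway between the green and red files. Before the final lowering, its bar end lined up with its neighbours' to within 0.5 mm. The last top view shows the bar reaching past both rails, as theirs do.
- **Everything else:** The green, red and grey files hang where they were. The notebook, mug and stapler were not touched. The arm ended clear of everything.

**Checks that disagreed:**
- The reported TCP lay about 25 mm ahead of the real finger tips, so my first grip on the handle closed above the bar. I found this in the pictures and the finger gap, and corrected for it in the later grips.
- The views differed by 2 to 4 mm in absolute position. I placed the file by where it lay relative to the rails and neighbouring files, on which the views agreed to about 1 mm.

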